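# Level the balance and load its check weight

## Task

Level the balance by rolling the knurled wheels of its two front feet, pan still empty, until the bubble stands wholly inside the ring of the level. Then lower the largest of the three check weights gently, not dropping it, upright onto the middle of the pan for the calibration check and let go, with the bubble still inside the ring. Work the wheels with a light fingertip so that the balance is not shoved (it slides at about 18 N), and leave the other weights, the bottle and the beaker alone.

Things in the scene. Friction and masses are not known exactly. Their poses are not given: they have to be found in the camera images.
- balance: White precision balance, fixed. Origin: on the bench under its middle; x from keypad front to rear, y to its left, z up. Housing 250 mm deep (x -125..125), 210 wide, underside 18 mm up; front edge about 48 mm high, keypad slopes up to the flat deck (x -35..125) 72 mm up. Adjustable front feet at x -117, y +85 and -85, fixed rear foot at x 77, y 0 (mm). A push over 18 N would shift it.
- wheel_left: Grey knurled wheel of the front left foot: level disc 44 mm across, 5 to 17 mm above the bench, rim 14 mm out beyond the housing's front, the rest under it. Origin on its axis, mid thickness (balance x -117, y 85 mm); its x, y turn with it. Stiff: 4 N along the rim (a light finger slips), stays where left, stops 2.7 rad either side of level. Front edge dragged to balance +y raises the corner
- wheel_right: The same wheel on the front right foot, axis at balance x -117, y -85 mm; same size and feel. Front edge dragged towards the balance's left (+y, clockwise seen from above) raises the front right corner, towards the right (-y) lowers it.
- bubble_center (a point): Centre of the pale round bubble (9 mm across) in the level. It goes to the high side: each rad (22 mm of rim) by which the left wheel raises its corner moves it 2.5 mm along (-0.401, 0.916) in the balance's x, y; each rad by which the right wheel raises its corner 2.5 mm along (-0.401, -0.916). The housing's own tilt is too small to see.
- level_ring (a point): Centre of the circular level (window 32 mm across) on the deck behind the pan (balance x 103, y 11 mm), 75 mm above the bench, and of its black ring, 13 mm inside diameter. Level: the bubble wholly inside the ring, that is centres less than 2 mm apart.
- pan_center (a point): Middle of the upper face of the round steel weighing pan, 104 mm in diameter, flat, 82 mm above the bench (balance x 20, y 0 mm).
- weight_200: Largest check weight: 200 g steel cylinder 30 mm in diameter, 34 mm high, then a neck and a knob 17 mm in diameter from 43 to 53 mm above its underside (lift it by body or knob). Origin: centre of its underside. It stands on the mat; the three weights change places.
- weight_100: 100 g weight, leave alone: 24 mm in diameter, 43 mm high over all. Origin: centre of its underside.
- weight_50: 50 g weight, leave alone: 20 mm in diameter, 35 mm high over all. Origin: centre of its underside.
- weight_mat: Dark mat for the weights, fixed, 110 mm in x, 250 mm in y, 3 mm thick, origin at the centre of its underside. The weights stand on it in a row along its y, 80 mm apart, up to 20 mm off its middle line.
- reagent_bottle: Amber bottle with blue cap, 68 mm in diameter, 125 mm high, leave alone. Origin: centre of its underside.
- beaker: Small beaker, 60 mm in diameter, 75 mm high, leave alone. Origin: centre of its underside.
Things that resemble listed ones, but are neither listed nor needed, are in the scene too. What is shaped like the weight_200 but black or orange is not meant.

How it is judged:
On the way:
1. the bubble stands inside the ring with the pan still empty (horizontal distance between bubble_center and level_ring below 0.002 m and height (world z) of weight_200 below 0.01 m), for 0.3 s.
At the end, for the whole second after the job is handed in: The bubble is wholly inside the ring (centres less than 2 mm apart), and the largest weight stands upright and still on the pan, within 15 mm of its middle, let go (horizontal distance between bubble_center and level_ring below 0.002 m and horizontal distance between weight_200 and pan_center below 0.015 m and height (world z) of weight_200 between 0.078 and 0.087 m and angle between weight_200's own z axis and vertical below 0.1 rad and linear speed of weight_200 below 0.01 m/s); the robot touches nothing.
It fails at once if the balance is pushed by the gripper with more than 18 N (contact force between any of the fingers, the arm and balance above 18 N).
It fails at once if the weight is rammed against the balance with more than 50 N (contact force between weight_200 and balance above 50 N).
It fails at once if the weight is dropped: in free air with its underside more than 10 mm above the pan (height (world z) of weight_200 above 0.092 m and contact force between weight_200 and anything else below 0.02 N).
It fails at once if another weight, the bottle or the beaker is moved by more than 15 mm (distance of any of weight_100, weight_50, reagent_bottle, beaker from where it was at the start of the episode above 0.015 m).
It also fails if it takes over 72 s, if anything falls off the work surface, if the arm or the gripper's body presses on something with over 40 N, if the wrist force passes 120 N, or if a joint passes its speed limit or range.

## Robot

A 6-joint arm with a two-finger parallel gripper is mounted at the origin on the work surface. World frame = base frame: x ahead of the robot, y to its left, z up, the work surface at z = 0. Lengths are in m, angles in rad, forces in N, time in s.
With the tool pointing down it reaches from about 0.35 to 0.975 m from the base axis. Payload 4.9 kg.
Tool frame: the origin (TCP) lies on the mounting face of the last link; the fingertips stand 173 mm ahead of it and the grasp point (between the pads) lies 155 mm ahead of it; z points along the fingers, y is the direction in which the jaws open and shut (so a half turn about z gives the same grasp; the last joint's range is limited). The gripper opens to 85 mm and grips with 20 to 120 N. Pads are 22 mm wide; open, the fingers measure 114 mm over their backs; the gripper's body (76 mm by 85 mm) begins 54 mm behind the grasp point. The pads swing forward as they close: fully open they stand 13 mm farther back than shut.
Start: joints at [-1.394, 0.053, 1.613, -0, 1.476, -0.119], TCP at [0.182, -0.598, 0.405] pointing down, gripper open.
Joint ranges: [-3.01, 3.01], [-1.01, 2.22], [0.06, 2.58], [-1.02, 4.17], [0.09, 2.62], [-3.14, 3.14]. Speed limits (rad/s): [2.57, 2.57, 3.14, 3.14, 3.14, 3.14].

## Interface

Orientations are given as a unit quaternion [w, x, y, z].
In Python, from plant import manip gives the robot as it stands.
- The arm moves only by the tool play_rows, never from a script. Its argument "increments" is a list of rows, each an object with "offset": the shift along the tool's x, y, z in mm, a list of three; "twist": the turn about the tool's z in rad; "grip": the opening, from 0 (shut) to 1 (fully open). In form: [{"offset": [dx, dy, dz], "twist": twist, "grip": grip}, ...]. A call has 1 to 5 rows; each row is the pose to reach, as a shift and turn from the pose commanded when the call began, along the tool's axes at that moment; what a row does not reach only later rows make up. A row lasts 1/12 s, in which the tool goes at most 41.7 mm and 7.16 degrees, less where a joint would pass 70% of its speed; a pose out of reach is approached as far as the arm can. A call with a gripper value outside its range is refused whole. The fingers move at their own pace and stop on an object; the grip force is fixed at half the most. Time passes only in rows, so rows that repeat a pose let the fingers close. It gives the time, the measured TCP pose, the force and the opening at its end, in the units of the state.
- manip.state(): the state, without advancing time (a new reading comes with each control period).
- manip.grab_frame(name): name is "side" or "top"; returns the picture (480x640x3 uint8, blue, green, red); there is no depth.
- manip.get_calibration(name): a dict with "fx", "fy", "cx", "cy" (pixels), "T" (4x4, takes a point from camera to world coordinates). Camera axes: x right, y down, z forward; pixel columns grow to the right and rows downward; lengths in m; the calibration is good to about 2 mm. A picture is of the moment at which its call begins. get_calibration takes no time and is no camera call.
- manip.job_done(): hands the job in, once; it reports no verdict.
Trained networks look in the newest picture that a camera, given by its name, has taken for a name from the list of things; names that differ only in an ending like _2 or _b are one class to them, and where a whole thing is asked for, a point or a joint stands for the part that bears it (a point fixed in the world has none). Each returns a list of dicts, best first, with "p" (0 to 1); they miss things now and then, are a little off and sometimes report something else, mostly with a low value. They report only what shows in the picture. A call takes as long as a camera call. They do not tell look-alikes from the thing itself.
- manip.boxes_of(query, camera): "xyz" ([x, y, z] in m, in the coordinates of the camera as it stood for that picture, good to about 4 mm: the middle of the surface that is visible of it).
- manip.tip_of(query, camera): "xyz" ([x, y, z] in m, in the coordinates of the camera as it stood for that picture, good to about 4 mm: a listed point, or the origin of a listed thing).
The state is a dict: "time": time; "joint_pos": joint angles; "joint_vel": joint speeds; "joint_efforts": joint torques, N m; "tool_pos": TCP position; "tool_rot": TCP orientation; "contact_force": force on the tool from outside, world axes, zero at the start; "ft_torque": the same for the moment, N m; "gripper_width": opening from 0.0 (shut) to 1.0 (fully open).
Only numpy, scipy, OpenCV 4.12 (cv2) and the standard library are available. Lean on these libraries where they do the work, as an engineer would, in place of code of your own. Each camera call takes 0.05 s, during which the arm holds its last target. There are 200 camera calls.

## Working session

There is one attempt and no reset: what is moved stays moved. The work goes in short steps, Python scripts to look and compute and a tool call to move; the robot and the scene stay as the last step left them, time stands still between calls to the robot, and variables do not carry over. Pictures are saved under pics/ and viewed, about 8 in all and at most 12, crops included, and the job is handed in when it is done.

Besides the shell and the picture viewer there is one more tool, called after "Call:" as a command line: name --argument value ..., lists and objects as JSON in quotes. play_rows: Moves the arm, as the interface text tells. Its arguments: {"type":"object","properties":{"increments":{"type":"array"}},"required":["increments"]}

```bash
mkdir -p pics
cat > h.py <<'E'
import numpy as np, cv2
from plant import manip
def W(c,p):
    T=np.array(manip.get_calibration(c)["T"]); return T[:3,:3]@np.array(p)+T[:3,3]
def pix(c,p):
    k=manip.get_calibration(c);T=np.array(k["T"]);q=T[:3,:3].T@(np.array(p)-T[:3,3])
    return np.array([k["fx"]*q[0]/q[2]+k["cx"],k["fy"]*q[1]/q[2]+k["cy"]])
def ray(c,uv,z):
    k=manip.get_calibration(c);T=np.array(k["T"])
    d=T[:3,:3]@np.array([(uv[0]-k["cx"])/k["fx"],(uv[1]-k["cy"])/k["fy"],1]);o=T[:3,3]
    return o+d*(z-o[2])/d[2]
E
python3 - <<'E'
from h import *
for c in("top","side"):
    f=manip.grab_frame(c);cv2.imwrite(f"pics/{c}0.png",f)
    print(c,np.round(manip.get_calibration(c)["T"],3).tolist(),manip.get_calibration(c)["fx"])
    for q in "balance wheel_left wheel_right bubble_center level_ring pan_center weight_200 weight_100 weight_50 weight_mat reagent_bottle beaker".split():
        print(q,[(round(d["p"],2),np.round(W(c,d["xyz"]),3).tolist(),pix(c,W(c,d["xyz"])).round().tolist()) for d in manip.tip_of(q,c)[:3]])
print(manip.state())
E
```

```text
top [[-0.029, -0.989, 0.144, 0.29], [-1.0, 0.028, -0.009, 0.029], [0.005, -0.145, -0.989, 1.767], [0.0, 0.0, 0.0, 1.0]] 610.3546592468324
balance [(0.92, [0.565, 0.022, -0.0], [326.0, 245.0])]
wheel_left [(0.45, [0.433, 0.082, 0.012], [307.0, 290.0])]
wheel_right [(0.6, [0.465, -0.083, 0.008], [363.0, 278.0])]
bubble_center []
level_ring [(0.75, [0.663, 0.042, 0.076], [318.0, 207.0])]
pan_center [(0.83, [0.586, 0.023, 0.081], [325.0, 233.0])]
weight_200 [(0.62, [0.549, 0.412, -0.002], [193.0, 254.0]), (0.59, [0.449, 0.307, 0.003], [229.0, 287.0]), (0.54, [0.419, 0.487, 0.005], [166.0, 299.0])]
weight_100 [(0.62, [0.549, 0.412, -0.002], [193.0, 254.0]), (0.59, [0.449, 0.307, 0.003], [229.0, 287.0]), (0.54, [0.419, 0.487, 0.005], [166.0, 299.0])]
weight_50 [(0.62, [0.549, 0.412, -0.002], [193.0, 254.0]), (0.59, [0.449, 0.307, 0.003], [229.0, 287.0]), (0.54, [0.419, 0.487, 0.005], [166.0, 299.0])]
weight_mat [(0.68, [0.435, 0.308, 0.0], [229.0, 292.0])]
reagent_bottle [(0.6, [0.463, -0.356, -0.002], [457.0, 276.0]), (0.5, [0.442, 0.388, 0.002], [201.0, 290.0]), (0.28, [0.588, 0.024, 0.0
[... 1342 characters left out ...]
]
{'time': 1.3, 'joint_pos': array([-1.39397804e+00,  5.26956448e-02,  1.61292043e+00,  1.76026977e-05,
        1.47597702e+00, -1.19020494e-01]), 'joint_vel': array([ 0.00121418,  0.00031581,  0.00016196,  0.0014391 , -0.00099184,
        0.00094598]), 'joint_efforts': array([-7.24620713e-05, -3.93669283e+01, -3.70459485e+01, -6.13146995e-05,
        4.89012673e-04, -1.83817838e-05]), 'tool_pos': array([ 0.18220018, -0.5978311 ,  0.40469406]), 'tool_rot': array([-4.75252864e-07,  9.89079982e-01,  1.47379741e-01,  8.75173504e-06]), 'contact_force': array([ 0.62328885, -0.89038339,  0.80008831]), 'ft_torque': array([ 0.00075471,  0.04343037, -0.0101799 ]), 'gripper_width': 0.9985888768149277}
```

View pics/top0.png

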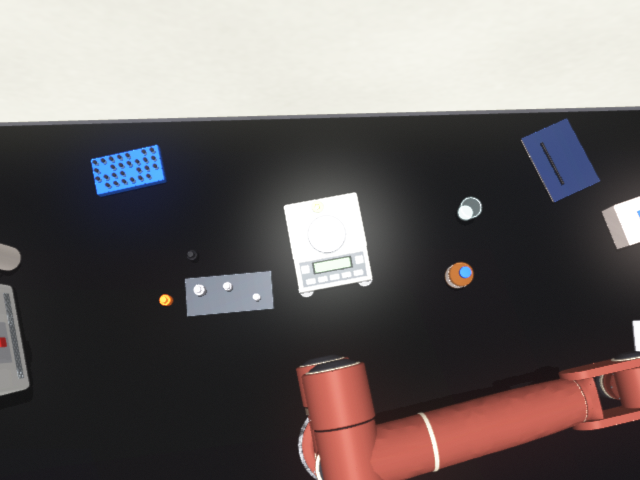

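View pics/side0.png

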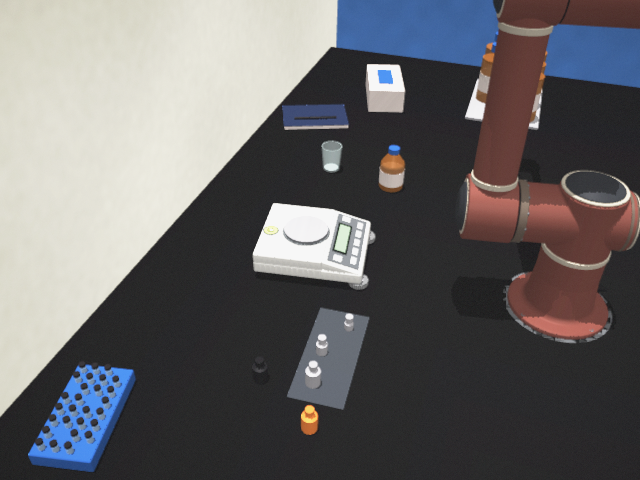

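The pictures show the balance mid-table (top 328,243), with its wheels at (307,291) and (365,281) and the level at about (318,207). The steel 200 g weight is at (199,290) on the mat. The black and orange look-alikes stand off the mat. Next I zoom in on the level.

```bash
cat >> h.py <<'E'
R=lambda a:np.array([[np.cos(a),-np.sin(a)],[np.sin(a),np.cos(a)]])
E
python3 - <<'E'
from h import *
from scipy.optimize import least_squares
L={"balance":(0,0),"wheel_left":(-.117,.085),"wheel_right":(-.117,-.085),"level_ring":(.103,.011),"pan_center":(.02,0)}
obs=[]
for i in range(2):
  for c in("top","side"):
    manip.grab_frame(c)
    for q in L:
        d=manip.tip_of(q,c)
        if d: obs.append((q,W(c,d[0]["xyz"])))
    d=manip.tip_of("bubble_center",c); print(c,d and W(c,d[0]["xyz"]))
f=lambda x:np.concatenate([R(x[2])@np.array(L[q])+x[:2]-o[:2] for q,o in obs])
s=least_squares(f,[.565,.02,.15],loss="soft_l1",f_scale=.004);print(s.x,np.abs(s.fun).max()); x=s.x
np.save("pose.npy",x)
lv=np.r_[R(x[2])@[.103,.011]+x[:2],.075]
ims=[]
for c in("top","side"):
    g=np.mean([manip.grab_frame(c).astype(float) for _ in range(4)],0)
    p=pix(c,lv);print(c,p)
    u,v=p.round().astype(int)
    ims.append(cv2.resize(g[v-14:v+14,u-14:u+14].astype(np.uint8),(390,390),interpolation=cv2.INTER_NEAREST))
    for dx,dy in((.01,0),(0,.01)): print(pix(c,lv+np.r_[R(x[2])@[dx,dy],0])-p)
cv2.imwrite("pics/lv0.png",np.hstack(ims))
E
```

```text
top []
side []
top []
side []
[0.56475473 0.01771419 0.16155087] 0.2039030333322055
top [317.05628959 206.30206131]
[-0.65701701 -3.39268587]
[-3.47031344  0.65001543]
side [270.37525866 229.28873037]
[-4.13179429 -0.45026   ]
[-0.94064636  2.49145726]
```

View pics/lv0.png

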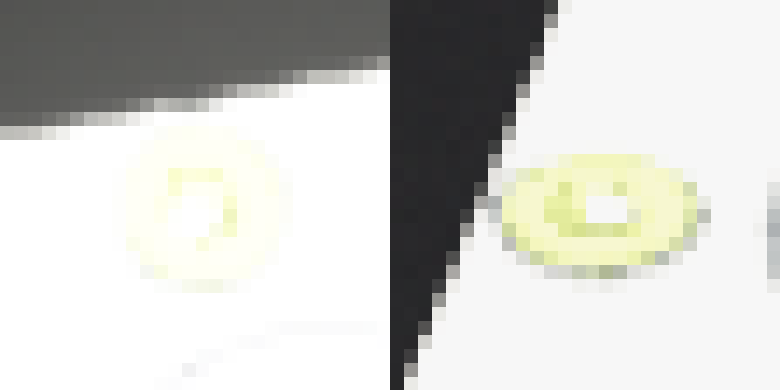

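The crops show the yellow window with the ring and a white bubble, offset slightly towards the keypad. I'll fit a subpixel model, since the networks don't report the bubble.

```bash
cat >> h.py <<'E'
from scipy.optimize import least_squares
def level(c,n=4,th=1.2,x=None):
    """fit window/ring/bubble; returns bubble offset from ring in balance x,y (mm), residual"""
    x=np.load("pose.npy") if x is None else x
    g=np.mean([manip.grab_frame(c).astype(float) for _ in range(n)],0)
    lv=np.r_[R(x[2])@[.103,.011]+x[:2],.075];p0=pix(c,lv)
    J=np.array([pix(c,lv+np.r_[R(x[2])@d,0])-p0 for d in((.01,0),(0,.01))]).T/10
    u,v=p0.round().astype(int);m=10;S=7
    img=g[v-m:v+m+1,u-m:u+m+1].reshape(-1,3)
    a=(np.arange((2*m+1)*S)+.5)/S-.5-m
    U,V=np.meshgrid(a+u,a+v);Ji=np.linalg.inv(J)
    cs=lambda r,R_:1/(1+np.exp(np.clip((r-R_)/.15,-50,50)))
    def model(q):
        D=np.stack([U-p0[0]-q[0],V-p0[1]-q[1]]).reshape(2,-1);M=Ji@D
        r=np.hypot(*M);b=cs(np.hypot(M[0]-q[2],M[1]-q[3]),4.5)
        w=cs(r,16);ring=(cs(r,6.5+th)-cs(r,6.5))*(1-b);win=w*(1-b)-ring
        bez=cs(r,17.5)-w
        B=np.stack([win,ring,b,bez,1-w-bez]).reshape(5,2*m+1,S,2*m+1,S).mean((2,4)).reshape(5,-1).T
        rc=Ji@np.stack(np.meshgrid(np.arange(u-m,u+m+1)-p0[0],np.arange(v-m,v+m+1)-p0[1])).reshape(2,-1)
        k=np.hypot(*rc)<20
        C=np.linalg.lstsq(B[k],img[k],rcond=None)[0]
        return (B[k]@C-img[k]).ravel(),C
    best=None
    for s in [(0,0),(-4,0),(4,0),(0,4),(0,-4),(-4,4),(-4,-4),(4,4),(4,-4)]:
        r=least_squares(lambda q:model(q)[0],[0,0,*s],diff_step=.02,x_scale=[.3,.3,1,1])
        if best is None or r.cost<best.cost: best=r
    return best.x.round(2),round(float(np.sqrt(np.mean(best.fun**2))),2),model(best.x)[1].round()
E
python3 - <<'E'
from h import *
for c in("top","side"):
  for th in(.8,1.5):
    q,e,C=level(c,2,th);print(c,th,q,e,C.tolist())
E
```

```text
top 0.8 [-0.17 -0.   -2.25  2.76] 3.0 [[244.0, 255.0, 255.0], [143.0, 247.0, 239.0], [257.0, 255.0, 255.0], [240.0, 251.0, 249.0], [255.0, 255.0, 255.0]]
top 1.5 [-0.22 -0.05 -2.8   3.5 ] 3.02 [[245.0, 255.0, 255.0], [188.0, 251.0, 246.0], [256.0, 255.0, 255.0], [240.0, 251.0, 249.0], [255.0, 255.0, 255.0]]
side 0.8 [ 0.03  0.46 -2.05 -1.62] 14.68 [[198.0, 248.0, 246.0], [67.0, 196.0, 174.0], [252.0, 247.0, 248.0], [153.0, 197.0, 187.0], [241.0, 237.0, 238.0]]
side 1.5 [ 0.04  0.45 -1.83 -1.89] 14.95 [[199.0, 248.0, 246.0], [130.0, 222.0, 210.0], [253.0, 248.0, 248.0], [152.0, 197.0, 186.0], [241.0, 237.0, 238.0]]
```

```bash
sed -i 's/hypot(\*rc)<20/hypot(*rc)<RM/; s/th=1.2,x=None/th=1.2,x=None,RM=20/; s/np.linalg.lstsq(B\[k\],img\[k\],rcond=None)\[0\]/np.linalg.lstsq(B[k]+0,img[k],rcond=1e-4)[0]/' h.py
cat >> h.py <<'E'
def both(th=1.0,n=3):
    x=np.load("pose.npy");out=[];rows=[];rhs=[]
    for c,rm in(("top",13),("side",12.5)):
        q,e,C=level(c,n,th,RM=rm);k=np.array(manip.get_calibration(c)["T"])
        lv=np.r_[R(x[2])@[.103,.011]+x[:2],.075];d=lv-k[:3,3]
        par=R(x[2]).T@(-d[:2]/d[2])*-1   # apparent shift per mm of height
        print(c,"ring px",q[:2],"bubble",q[2:],"rms",e,"par",par.round(2))
        for i in(0,1): rows.append([i==0,i==1,-d[i]/d[2]*0+par[i]*-1*-1]);rhs.append(q[2+i])
    s=np.linalg.lstsq(np.array(rows,float),np.array(rhs),rcond=None)
    print("offset x,y,h",s[0].round(2),"res",(np.array(rows,float)@s[0]-rhs).round(2))
    o=s[0][:2];print("wheels to level (L,R rad raise)",np.linalg.solve(2.5*np.array([[-.401,-.401],[.916,-.916]]),-o).round(2))
E
python3 - <<'E'
from h import *
both(.8,2);both(1.5,2)
x=np.load("pose.npy")
print(x)
E
```

```text
top ring px [-0.17 -0.07] bubble [-2.3   2.69] rms 3.57 par [-0.22  0.03]
side ring px [-0.14  0.17] bubble [-2.63 -0.84] rms 8.95 par [-0.33  1.31]
offset x,y,h [-3.21  2.73 -2.71] res [-0.31 -0.03  0.31  0.03]
wheels to level (L,R rad raise) [-2.2 -1. ]
top ring px [-0.21 -0.1 ] bubble [-2.82  3.43] rms 3.44 par [-0.22  0.03]
side ring px [-0.06  0.06] bubble [-2.77 -0.5 ] rms 8.68 par [-0.33  1.31]
offset x,y,h [-3.63  3.5  -3.04] res [-0.14 -0.01  0.14  0.01]
wheels to level (L,R rad raise) [-2.57 -1.05]
[0.56475473 0.01771419 0.16155087]
```

```bash
cat >> h.py <<'E'
def tool():
    s=manip.state();w,a,b,c=s["tool_rot"]
    from scipy.spatial.transform import Rotation as Ro
    return s,Ro.from_quat([a,b,c,w]).as_matrix()
def go(*pts):
    s,M=tool()
    for p in pts: print("world",np.round(p,4),"-> off mm",(M.T@(np.array(p)-s["tool_pos"])*1e3).round(1))
def loc(x,y,z):
    q=np.load("pose.npy");return np.r_[R(q[2])@[x/1e3,y/1e3]+q[:2],z/1e3]
def st():
    s,M=tool();q=np.load("pose.npy")
    print("t",round(s["time"],2),"world",s["tool_pos"].round(4),"bal",(R(q[2]).T@(s["tool_pos"][:2]-q[:2])*1e3).round(1),"Fbal",(R(q[2]).T@s["contact_force"][:2]).round(1),s["contact_force"][2].round(1),"yaw",np.arctan2(M[1,0],M[0,0]).round(4),"tz",M[:,2].round(4),"g",round(s["gripper_width"],3))
E
python3 - <<'E'
from h import *
st();go((.42,-.1,.36),loc(-180,97,300),loc(-180,97,230))
E
```

```text
t 3.9 world [ 0.1822 -0.5978  0.4047] bal [-476.6 -546. ] Fbal [0.3 0.6] -0.5 yaw 0.2958 tz [-0.  0. -1.] g 1.002
world [ 0.42 -0.1   0.36] -> off mm [ 372.6 -406.9   44.7]
world [0.3715 0.0845 0.3   ] -> off mm [ 380.  -597.5  104.7]
world [0.3715 0.0845 0.23  ] -> off mm [ 380.  -597.5  174.7]
```

Call:
play_rows --increments '[{"offset": [372, -407, 45], "twist": 0.067, "grip": 0}, {"offset": [372, -407, 45], "twist": 0.134, "grip": 0}, {"offset": [372, -407, 45], "twist": 0.134, "grip": 0}, {"offset": [372, -407, 45], "twist": 0.134, "grip": 0}, {"offset": [372, -407, 45], "twist": 0.134, "grip": 0}]'

```text
time: 4.32
tool_pos: [0.2718, -0.4087, 0.3875]
tool_rot: [0.0, 0.997, 0.08, 0.0]
contact_force: [1.1, -0.2, 0.1]
gripper_width: 0.299
```

Run:
```python
from h import *
st();go((.42,-.1,.36),loc(-180,97,300),loc(-180,97,230))
```

```text
t 4.32 world [ 0.2718 -0.4087  0.3875] bal [-357.7 -373.7] Fbal [ 1.  -0.4] 0.1 yaw 0.1609 tz [ 3.e-04 -1.e-04 -1.e+00] g 0.299
world [ 0.42 -0.1   0.36] -> off mm [ 195.7 -281.    27.5]
world [0.3715 0.0845 0.3   ] -> off mm [ 177.4 -470.9   87.5]
world [0.3715 0.0845 0.23  ] -> off mm [ 177.3 -470.9  157.5]
```

Call:
play_rows --increments '[{"offset": [180, -281, 28], "twist": 0, "grip": 0}, {"offset": [180, -281, 28], "twist": 0, "grip": 0}, {"offset": [180, -281, 28], "twist": 0, "grip": 0}, {"offset": [180, -281, 28], "twist": 0, "grip": 0}, {"offset": [180, -281, 28], "twist": 0, "grip": 0}]'

```text
time: 4.73
tool_pos: [0.354, -0.2179, 0.3705]
tool_rot: [0.0, 0.997, 0.08, 0.0]
contact_force: [1.3, 0.5, 1.1]
gripper_width: -0.002
```

Call:
play_rows --increments '[{"offset": [40, -245, 60], "twist": 0, "grip": 0}, {"offset": [40, -245, 60], "twist": 0, "grip": 0}, {"offset": [40, -245, 60], "twist": 0, "grip": 0}, {"offset": [40, -245, 60], "twist": 0, "grip": 0}, {"offset": [40, -245, 60], "twist": 0, "grip": 0}]'

```text
time: 5.15
tool_pos: [0.3533, -0.0156, 0.3213]
tool_rot: [0.0, 0.997, 0.08, 0.001]
contact_force: [0.7, 1.3, 0.1]
gripper_width: 0.002
```

Run:
```python
from h import *
st();go(loc(-180,97,300),loc(-180,97,182))
```

```text
t 5.15 world [ 0.3533 -0.0156  0.3213] bal [-214.1    1.2] Fbal [0.9 1.1] 0.1 yaw 0.161 tz [ 1.8e-03 -4.0e-04 -1.0e+00] g 0.002
world [0.3715 0.0845 0.3   ] -> off mm [ 34.  -95.9  21.3]
world [0.3715 0.0845 0.182 ] -> off mm [ 33.8 -95.9 139.3]
```

Call:
play_rows --increments '[{"offset": [34, -85, 40], "twist": 0, "grip": 0}, {"offset": [34, -85, 40], "twist": 0, "grip": 0}, {"offset": [34, -85, 80], "twist": 0, "grip": 0}, {"offset": [34, -85, 110], "twist": 0, "grip": 0}, {"offset": [34, -85, 110], "twist": 0, "grip": 0}]'

```text
time: 5.57
tool_pos: [0.37, 0.0733, 0.2043]
tool_rot: [-0.001, 0.997, 0.082, -0.007]
contact_force: [-2.2, -0.3, -1.5]
gripper_width: 0.001
```

Call:
play_rows --increments '[{"offset": [0, 0, 0], "twist": 0, "grip": 0}, {"offset": [0, 0, 0], "twist": 0, "grip": 0}]'

```text
time: 5.73
tool_pos: [0.3746, 0.0717, 0.2132]
tool_rot: [0.0, 0.997, 0.081, 0.001]
contact_force: [0.6, -0.3, 0.4]
gripper_width: -0.0
```

Run:
```python
from h import *
st();go(loc(-170,97,182))
```

```text
t 5.73 world [0.3746 0.0717 0.2132] bal [-179.    83.9] Fbal [ 0.6 -0.4] 0.4 yaw 0.1612 tz [ 2.3e-03 -1.0e-04 -1.0e+00] g -0.0
world [0.3814 0.0861 0.182 ] -> off mm [  9.  -13.1  31.2]
```

Call:
play_rows --increments '[{"offset": [5, -14, 15], "twist": 0, "grip": 0}, {"offset": [10, -14, 25], "twist": 0, "grip": 0}, {"offset": [14, -14, 31], "twist": 0, "grip": 0}, {"offset": [14, -14, 31], "twist": 0, "grip": 0}]'

```text
time: 6.07
tool_pos: [0.387, 0.0876, 0.1826]
tool_rot: [0.0, 0.997, 0.08, 0.002]
contact_force: [0.4, -0.4, 0.3]
gripper_width: -0.001
```

Run:
```python
from h import *
st()
f=manip.grab_frame("side");cv2.imwrite("pics/s1.png",cv2.resize(f[180:330,230:430],(800,600),interpolation=cv2.INTER_CUBIC))
```

```text
t 6.07 world [0.387  0.0876 0.1826] bal [-164.2   97.5] Fbal [ 0.3 -0.5] 0.3 yaw 0.1604 tz [ 4.e-03  1.e-04 -1.e+00] g -0.001
```

View pics/s1.png

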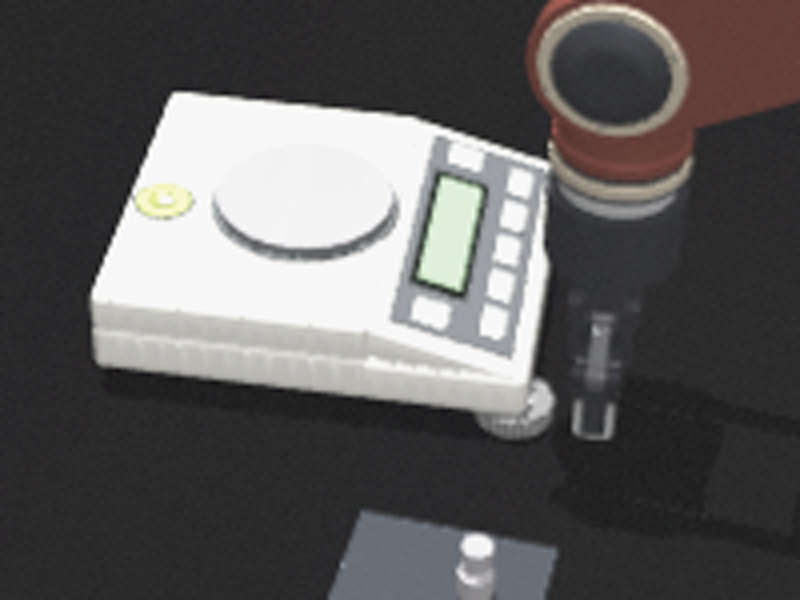

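The finger stands just in front of the left wheel (crop 593,430; wheel 515,410). Now I approach to light contact.

Call:
play_rows --increments '[{"offset": [5, 0, 0], "twist": 0, "grip": 0}, {"offset": [10, 0, 0], "twist": 0, "grip": 0}, {"offset": [11, 0, 0], "twist": 0, "grip": 0}, {"offset": [11, 0, 0], "twist": 0, "grip": 0}]'

```text
time: 6.45
tool_pos: [0.397, 0.0898, 0.1814]
tool_rot: [0.0, 0.997, 0.081, 0.001]
contact_force: [-1.2, 0.2, -0.2]
gripper_width: -0.002
```

Call:
play_rows --increments '[{"offset": [1, 0, 0], "twist": 0, "grip": 0}, {"offset": [2, 0, 0], "twist": 0, "grip": 0}, {"offset": [2, 0, 0], "twist": 0, "grip": 0}]'

```text
time: 6.7
tool_pos: [0.3982, 0.0902, 0.1804]
tool_rot: [0.0, 0.997, 0.081, -0.0]
contact_force: [0.7, 0.4, -0.3]
gripper_width: 0.001
```

Run:
```python
from h import *
st()
```

```text
t 6.7 world [0.3982 0.0902 0.1804] bal [-152.7   98.4] Fbal [0.7 0.3] -0.3 yaw 0.1618 tz [-0. -0. -1.] g 0.001
```

Call:
play_rows --increments '[{"offset": [1, 0, 0], "twist": 0, "grip": 0}, {"offset": [2, 0, 0], "twist": 0, "grip": 0}, {"offset": [2, 0, 0], "twist": 0, "grip": 0}]'

```text
time: 6.95
tool_pos: [0.4002, 0.0906, 0.1804]
tool_rot: [0.0, 0.997, 0.081, -0.0]
contact_force: [0.4, -0.8, 0.3]
gripper_width: -0.002
```

Call:
play_rows --increments '[{"offset": [1, 0, 0], "twist": 0, "grip": 0}, {"offset": [1, 0, 0], "twist": 0, "grip": 0}]'

```text
time: 7.12
tool_pos: [0.4012, 0.0907, 0.1804]
tool_rot: [-0.0, 0.997, 0.081, 0.0]
contact_force: [1.0, -0.4, 0.2]
gripper_width: -0.0
```

Call:
play_rows --increments '[{"offset": [1, 0, 0], "twist": 0, "grip": 0}, {"offset": [1, 0, 0], "twist": 0, "grip": 0}]'

```text
time: 7.28
tool_pos: [0.4019, 0.0909, 0.1802]
tool_rot: [0.0, 0.997, 0.081, -0.001]
contact_force: [-1.6, 0.6, 1.2]
gripper_width: 0.002
```

Call:
play_rows --increments '[{"offset": [1, 0, 0], "twist": 0, "grip": 0}, {"offset": [1, 0, 0], "twist": 0, "grip": 0}]'

```text
time: 7.45
tool_pos: [0.4025, 0.091, 0.18]
tool_rot: [0.0, 0.997, 0.081, -0.002]
contact_force: [-4.8, -1.0, 2.8]
gripper_width: 0.002
```

Call:
play_rows --increments '[{"offset": [1, 0, 0], "twist": 0, "grip": 0}, {"offset": [1, 0, 0], "twist": 0, "grip": 0}]'

```text
time: 7.62
tool_pos: [0.403, 0.0911, 0.1797]
tool_rot: [0.0, 0.997, 0.081, -0.003]
contact_force: [-7.6, -1.4, 4.7]
gripper_width: 0.004
```

Call:
play_rows --increments '[{"offset": [0.8, 1, 0], "twist": 0, "grip": 0}, {"offset": [0.8, 3, 0], "twist": 0, "grip": 0}, {"offset": [0.8, 5, 0], "twist": 0, "grip": 0}, {"offset": [0.8, 7, 0], "twist": 0, "grip": 0}]'

```text
time: 7.95
tool_pos: [0.4038, 0.085, 0.1792]
tool_rot: [-0.002, 0.997, 0.081, -0.005]
contact_force: [-13.5, 3.9, 9.8]
gripper_width: -0.001
```

Run:
```python
from h import *
st()
both(1.2,2)
```

```text
t 7.95 world [0.4038 0.085  0.1792] bal [-148.    92.3] Fbal [-12.7   6.1] 9.8 yaw 0.1617 tz [-0.0101  0.0025 -0.9999] g -0.001
top ring px [-0.17 -0.1 ] bubble [-2.18  1.86] rms 3.16 par [-0.22  0.03]
side ring px [-0.07  0.06] bubble [-2.32 -1.6 ] rms 8.49 par [-0.33  1.31]
offset x,y,h [-2.98  1.91 -2.66] res [-0.22 -0.02  0.22  0.02]
wheels to level (L,R rad raise) [-1.9  -1.07]
```

Call:
play_rows --increments '[{"offset": [-1, 0, -0.7], "twist": 0, "grip": 0}, {"offset": [-1, 1, -1.4], "twist": 0, "grip": 0}, {"offset": [-1, 3, -1.4], "twist": 0, "grip": 0}]'

```text
time: 8.4
tool_pos: [0.4035, 0.0818, 0.18]
tool_rot: [-0.001, 0.997, 0.081, -0.003]
contact_force: [-6.1, 3.9, -0.8]
gripper_width: -0.001
```

Run:
```python
from h import *
st()
```

```text
t 8.4 world [0.4035 0.0818 0.18  ] bal [-148.9   89.2] Fbal [-5.4  4.8] -0.8 yaw 0.1618 tz [-0.0068  0.002  -1.    ] g -0.001
```

Call:
play_rows --increments '[{"offset": [0.7, 2, 0], "twist": 0, "grip": 0}, {"offset": [0.7, 4, 0], "twist": 0, "grip": 0}, {"offset": [0.7, 6, 0], "twist": 0, "grip": 0}, {"offset": [0.7, 8, 0], "twist": 0, "grip": 0}]'

```text
time: 8.73
tool_pos: [0.4052, 0.074, 0.1799]
tool_rot: [-0.001, 0.997, 0.081, -0.004]
contact_force: [-8.0, 3.4, 2.1]
gripper_width: 0.003
```

Call:
play_rows --increments '[{"offset": [0, 2, 0], "twist": 0, "grip": 0}, {"offset": [0, 4, 0], "twist": 0, "grip": 0}, {"offset": [0, 6, 0], "twist": 0, "grip": 0}, {"offset": [0, 8, 0], "twist": 0, "grip": 0}]'

```text
time: 9.07
tool_pos: [0.4073, 0.0658, 0.1803]
tool_rot: [-0.001, 0.997, 0.081, -0.003]
contact_force: [-4.3, 0.3, 0.5]
gripper_width: 0.001
```

Run:
```python
from h import *
st()
both(1.2,2)
```

```text
t 9.07 world [0.4073 0.0658 0.1803] bal [-147.7   72.8] Fbal [-4.2  1. ] 0.5 yaw 0.1621 tz [-5.3e-03  8.0e-04 -1.0e+00] g 0.001
top ring px [-0.14 -0.09] bubble [-1.81  1.01] rms 3.05 par [-0.22  0.03]
side ring px [-0.05  0.04] bubble [-1.92 -2.39] rms 10.22 par [-0.33  1.31]
offset x,y,h [-2.58  1.06 -2.62] res [-0.2  -0.02  0.2   0.02]
wheels to level (L,R rad raise) [-1.52 -1.06]
```

Call:
play_rows --increments '[{"offset": [-8, 0, 0], "twist": 0, "grip": 0}, {"offset": [-8, -14, 0], "twist": 0, "grip": 0}, {"offset": [-8, -25, 0], "twist": 0, "grip": 0}, {"offset": [-4, -25, 0], "twist": 0, "grip": 0}, {"offset": [-2.5, -25, 0], "twist": 0, "grip": 0}]'

```text
time: 9.68
tool_pos: [0.4022, 0.0902, 0.1819]
tool_rot: [-0.0, 0.997, 0.081, -0.0]
contact_force: [-4.7, 2.2, 2.5]
gripper_width: -0.003
```

Call:
play_rows --increments '[{"offset": [0.7, 0, 0], "twist": 0, "grip": 0}, {"offset": [0.7, 0, 0], "twist": 0, "grip": 0}]'

```text
time: 9.85
tool_pos: [0.4025, 0.0899, 0.1816]
tool_rot: [-0.001, 0.997, 0.081, -0.002]
contact_force: [-6.1, 2.6, 3.4]
gripper_width: -0.002
```

Run:
```python
from h import *
st()
```

```text
t 9.85 world [0.4025 0.0899 0.1816] bal [-148.5   97.3] Fbal [-5.6  3.6] 3.4 yaw 0.1615 tz [-3.3e-03  8.0e-04 -1.0e+00] g -0.002
```

Call:
play_rows --increments '[{"offset": [0.5, 2, -0.5], "twist": 0, "grip": 0}, {"offset": [0.6, 4, -0.8], "twist": 0, "grip": 0}, {"offset": [0.7, 6, -0.8], "twist": 0, "grip": 0}, {"offset": [0.8, 8, -0.8], "twist": 0, "grip": 0}, {"offset": [0.9, 10, -0.8], "twist": 0, "grip": 0}]'

```text
time: 10.27
tool_pos: [0.404, 0.0801, 0.1815]
tool_rot: [-0.001, 0.997, 0.081, -0.004]
contact_force: [-8.5, 3.4, 3.8]
gripper_width: -0.001
```

Call:
play_rows --increments '[{"offset": [0.2, 2, 0], "twist": 0, "grip": 0}, {"offset": [0.4, 4, 0], "twist": 0, "grip": 0}, {"offset": [0.6, 6, 0], "twist": 0, "grip": 0}, {"offset": [0.8, 8, 0], "twist": 0, "grip": 0}, {"offset": [1.1, 10.5, 0], "twist": 0, "grip": 0}]'

```text
time: 10.68
tool_pos: [0.4064, 0.0698, 0.1813]
tool_rot: [-0.001, 0.997, 0.081, -0.004]
contact_force: [-9.7, 2.2, 4.5]
gripper_width: -0.0
```

Run:
```python
from h import *
st()
both(1.2,2)
```

```text
t 10.68 world [0.4064 0.0698 0.1813] bal [-147.9   76.9] Fbal [-9.2  3.7] 4.5 yaw 0.1618 tz [-8.8e-03  8.0e-04 -1.0e+00] g -0.0
top ring px [-0.09 -0.12] bubble [-0.39 -3.22] rms 3.52 par [-0.22  0.03]
side ring px [-0.06  0.13] bubble [-1.36 -4.66] rms 13.73 par [-0.33  1.31]
offset x,y,h [-1.16 -3.24 -1.05] res [-0.54 -0.05  0.54  0.05]
wheels to level (L,R rad raise) [ 0.13 -1.29]
```

```bash
cat >> h.py <<'E'
def crop(name):
    lv=loc(103,11,75);ims=[]
    for c in("top","side"):
        g=np.mean([manip.grab_frame(c).astype(float) for _ in range(4)],0)
        if c=="top": g=np.clip((g-150)*255/105,0,255)
        u,v=pix(c,lv).round().astype(int)
        ims.append(cv2.resize(g[v-10:v+11,u-10:u+11].astype(np.uint8),(399,399),interpolation=cv2.INTER_NEAREST))
    cv2.imwrite(name,np.hstack(ims))
E
python3 - <<'E'
from h import *
crop("pics/lv2.png")
E
```

```text
(no output)
```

View pics/lv2.png

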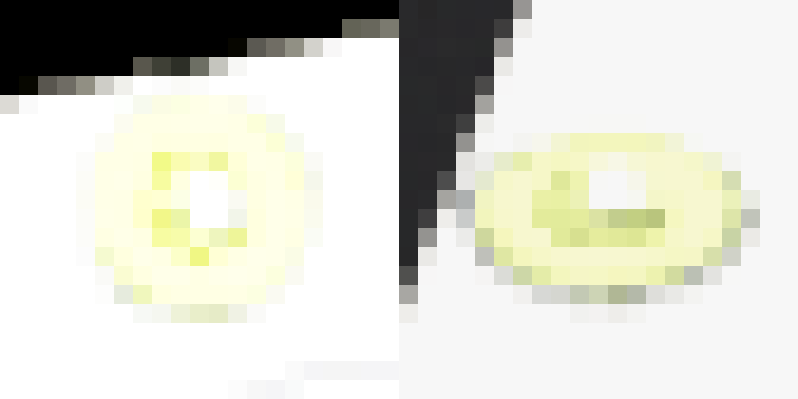

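The level view shows the bubble near (209,199) in the top crop and (617,190) in the side crop. It lies low in y from both sides, and parallax is the unclear part. I'll give the left wheel one more short stroke, then work the right wheel.

Call:
play_rows --increments '[{"offset": [-8, 0, 0], "twist": 0, "grip": 0}, {"offset": [-8, -10, 0], "twist": 0, "grip": 0}, {"offset": [-8, -16, 0], "twist": 0, "grip": 0}, {"offset": [-4, -16, 0], "twist": 0, "grip": 0}, {"offset": [-2.2, -16, 0], "twist": 0, "grip": 0}]'

```text
time: 11.7
tool_pos: [0.403, 0.086, 0.1824]
tool_rot: [-0.0, 0.997, 0.081, -0.002]
contact_force: [-11.3, 0.5, 8.0]
gripper_width: -0.003
```

Call:
play_rows --increments '[{"offset": [0.9, 0, 0], "twist": 0, "grip": 0}, {"offset": [0.9, 0, 0], "twist": 0, "grip": 0}]'

```text
time: 11.87
tool_pos: [0.4034, 0.0859, 0.1821]
tool_rot: [-0.0, 0.997, 0.081, -0.004]
contact_force: [-9.9, -0.9, 6.9]
gripper_width: -0.001
```

Run:
```python
from h import *
st()
```

```text
t 11.87 world [0.4034 0.0859 0.1821] bal [-148.2   93.2] Fbal [-9.9  0.8] 6.9 yaw 0.1626 tz [-7.5e-03 -4.0e-04 -1.0e+00] g -0.001
```

Call:
play_rows --increments '[{"offset": [-0.4, 1, -1.0], "twist": 0, "grip": 0}, {"offset": [-0.3, 4, -1.0], "twist": 0, "grip": 0}, {"offset": [-0.1, 7, -1.0], "twist": 0, "grip": 0}, {"offset": [0.2, 10, -1.0], "twist": 0, "grip": 0}, {"offset": [0.4, 12.5, -1.0], "twist": 0, "grip": 0}]'

```text
time: 12.28
tool_pos: [0.4053, 0.0738, 0.1823]
tool_rot: [-0.001, 0.997, 0.081, -0.004]
contact_force: [-9.8, 3.3, 3.6]
gripper_width: -0.001
```

Call:
play_rows --increments '[{"offset": [0, 0, 0], "twist": 0, "grip": 0}, {"offset": [-12, 0, 0], "twist": 0, "grip": 0}, {"offset": [-24, 30, 0], "twist": 0, "grip": 0}, {"offset": [-24, 70, 0], "twist": 0, "grip": 0}, {"offset": [-24, 110, 0], "twist": 0, "grip": 0}]'

```text
time: 12.7
tool_pos: [0.401, -0.0398, 0.184]
tool_rot: [0.0, 0.997, 0.082, 0.001]
contact_force: [1.5, -0.2, -0.2]
gripper_width: -0.002
```

Run:
```python
from h import *
st();go(loc(-160,-73,182))
both(1.2,3)
```

```text
t 12.7 world [ 0.401  -0.0398  0.184 ] bal [-170.9  -30.4] Fbal [ 1.4 -0.5] -0.2 yaw 0.1651 tz [ 2.2e-03 -7.0e-04 -1.0e+00] g -0.002
world [ 0.4186 -0.0801  0.182 ] -> off mm [10.8 42.6  2.1]
top ring px [-0.11 -0.12] bubble [ 0.54 -4.13] rms 3.0 par [-0.22  0.03]
side ring px [0.01 0.17] bubble [ 0.03 -5.65] rms 8.03 par [-0.33  1.31]
offset x,y,h [-0.03 -4.13 -1.14] res [-0.32 -0.03  0.32  0.03]
wheels to level (L,R rad raise) [ 0.89 -0.92]
```

Call:
play_rows --increments '[{"offset": [8, 22, 2], "twist": 0, "grip": 0}, {"offset": [8, 43, 2], "twist": 0, "grip": 0}, {"offset": [14, 43, 2], "twist": 0, "grip": 0}, {"offset": [19, 43, 2], "twist": 0, "grip": 0}, {"offset": [19, 43, 2], "twist": 0, "grip": 0}]'

```text
time: 13.42
tool_pos: [0.4272, -0.0772, 0.1816]
tool_rot: [-0.0, 0.997, 0.082, 0.0]
contact_force: [0.1, 0.4, 0.5]
gripper_width: -0.0
```

Call:
play_rows --increments '[{"offset": [1, 0, 0], "twist": 0, "grip": 0}, {"offset": [2, 0, 0], "twist": 0, "grip": 0}, {"offset": [2, 0, 0], "twist": 0, "grip": 0}]'

```text
time: 13.67
tool_pos: [0.4282, -0.0773, 0.1814]
tool_rot: [-0.0, 0.997, 0.081, -0.0]
contact_force: [0.2, 0.5, -0.6]
gripper_width: -0.001
```

Run:
```python
from h import *
st()
```

```text
t 13.67 world [ 0.4282 -0.0773  0.1814] bal [-150.   -71.8] Fbal [0.3 0.4] -0.6 yaw 0.1631 tz [-8.e-04  4.e-04 -1.e+00] g -0.001
```

Call:
play_rows --increments '[{"offset": [1, 0, 0], "twist": 0, "grip": 0}, {"offset": [1.5, 0, 0], "twist": 0, "grip": 0}, {"offset": [1.5, 0, 0], "twist": 0, "grip": 0}]'

```text
time: 13.92
tool_pos: [0.4292, -0.0775, 0.1811]
tool_rot: [-0.001, 0.997, 0.081, -0.002]
contact_force: [-5.1, 0.8, 1.7]
gripper_width: -0.002
```

Call:
play_rows --increments '[{"offset": [1, 0, 0], "twist": 0, "grip": 0}, {"offset": [1, 0, 0], "twist": 0, "grip": 0}]'

```text
time: 14.08
tool_pos: [0.4298, -0.0775, 0.1809]
tool_rot: [-0.001, 0.997, 0.081, -0.003]
contact_force: [-7.7, 1.0, 5.7]
gripper_width: 0.001
```

Call:
play_rows --increments '[{"offset": [0.1, 2, -1.2], "twist": 0, "grip": 0}, {"offset": [0.2, 4, -1.2], "twist": 0, "grip": 0}, {"offset": [0.3, 6, -1.2], "twist": 0, "grip": 0}, {"offset": [0.4, 8, -1.2], "twist": 0, "grip": 0}, {"offset": [0.5, 10, -1.2], "twist": 0, "grip": 0}]'

```text
time: 14.5
tool_pos: [0.4308, -0.0867, 0.1812]
tool_rot: [-0.002, 0.997, 0.081, -0.005]
contact_force: [-11.6, 2.3, 6.3]
gripper_width: -0.003
```

Call:
play_rows --increments '[{"offset": [0.3, 2, 0], "twist": 0, "grip": 0}, {"offset": [0.5, 4, 0], "twist": 0, "grip": 0}, {"offset": [0.7, 6, 0], "twist": 0, "grip": 0}, {"offset": [0.9, 8, 0], "twist": 0, "grip": 0}, {"offset": [1.1, 10, 0], "twist": 0, "grip": 0}]'

```text
time: 14.92
tool_pos: [0.4331, -0.0966, 0.181]
tool_rot: [-0.002, 0.997, 0.081, -0.006]
contact_force: [-12.9, 0.8, 6.1]
gripper_width: -0.003
```

Run:
```python
from h import *
st()
both(1.2,3)
crop("pics/lv3.png")
```

```text
t 14.92 world [ 0.4331 -0.0966  0.181 ] bal [-148.3  -91.6] Fbal [-12.6   2.9] 6.1 yaw 0.1627 tz [-0.0117  0.0028 -0.9999] g -0.003
top ring px [-0.12 -0.13] bubble [ 1.31 -2.46] rms 3.45 par [-0.22  0.03]
side ring px [0.01 0.17] bubble [ 1.17 -4.19] rms 12.25 par [-0.33  1.31]
offset x,y,h [ 0.88 -2.44 -1.33] res [-0.14 -0.01  0.14  0.01]
wheels to level (L,R rad raise) [ 0.97 -0.1 ]
```

View pics/lv3.png

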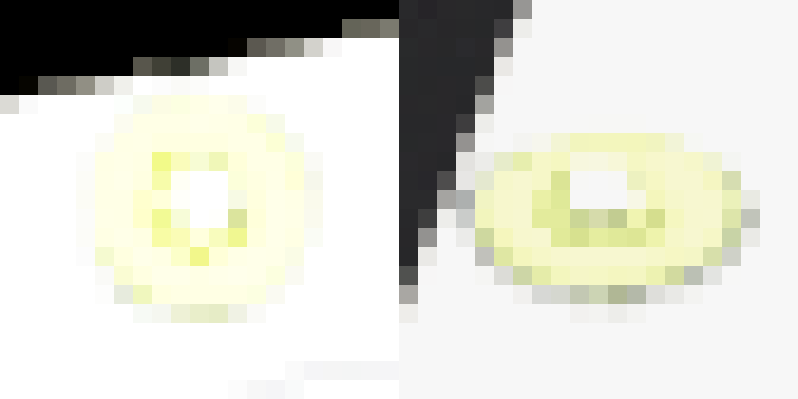

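In both crops the bubble now sits nearly central: top at (200,199) against a ring centred near (199,206), side at (600,190) against (600,208). The side offset is parallax, because the bubble stands about 2.7 mm above the ring. I'll back off and confirm with centroids of the white spot.

Call:
play_rows --increments '[{"offset": [-3, 0, 0], "twist": 0, "grip": 0}, {"offset": [-15, 0, 0], "twist": 0, "grip": 0}, {"offset": [-25, 0, 0], "twist": 0, "grip": 0}, {"offset": [-25, 0, 0], "twist": 0, "grip": 0}]'

```text
time: 15.95
tool_pos: [0.4101, -0.1013, 0.1825]
tool_rot: [0.0, 0.997, 0.08, 0.0]
contact_force: [-0.5, -0.2, -0.5]
gripper_width: -0.003
```

```bash
cat >> h.py <<'E'
def cen(n=6):
    x=np.load("pose.npy");lv=loc(103,11,75);rows=[];rhs=[]
    for c in("top","side"):
        p0=pix(c,lv);J=np.array([pix(c,lv+np.r_[R(x[2])@d,0])-p0 for d in((.01,0),(0,.01))]).T/10
        d=lv-np.array(manip.get_calibration(c)["T"])[:3,3];par=R(x[2]).T@(d[:2]/-d[2])
        g=np.mean([manip.grab_frame(c).astype(float) for _ in range(n)],0)
        u,v=p0.round().astype(int);m=10;B=g[v-m:v+m+1,u-m:u+m+1]
        U,V=np.meshgrid(np.arange(u-m,u+m+1),np.arange(v-m,v+m+1))
        sat=np.clip(B[...,1:].mean(-1)-B[...,0],0,None)          # yellowness
        r=np.hypot(*(np.linalg.inv(J)@np.stack([U-p0[0],V-p0[1]]).reshape(2,-1))).reshape(U.shape)
        yel=np.median(sat[(r>9)&(r<14)])
        w=np.clip(1-sat/yel,0,1)*(r<8.5)                          # bubble whiteness
        w[w<.3]=0
        win=(sat>yel*.4)|(r<9)
        win=win&(r<21);wc=np.clip(sat/yel,0,1)*(r<20);wc[r<10]=1
        cw=np.array([(U*wc).sum(),(V*wc).sum()])/wc.sum();cb=np.array([(U*w).sum(),(V*w).sum()])/w.sum()
        o=np.linalg.solve(J,cb-cw);area=w.sum()/abs(np.linalg.det(J))
        print(c,"win",(cw-p0).round(2),"bub",(cb-p0).round(2),"off",o.round(2),"area",area.round(),"of 64; yel",yel,"winarea",(wc.sum()/abs(np.linalg.det(J))).round())
        rows+=[[1,0,par[0]],[0,1,par[1]]];rhs+=list(o)
    s=np.linalg.lstsq(np.array(rows),np.array(rhs),rcond=None)[0];print("x,y,h",s.round(2),(np.array(rows)@s-rhs).round(2))
    for h in(2.7,):print([(np.array(rhs[i:i+2])-h*np.array([rows[i][2],rows[i+1][2]])).round(2) for i in(0,2)])
E
python3 - <<'E'
from h import *
st();cen()
E
```

```text
t 15.95 world [ 0.4101 -0.1013  0.1825] bal [-171.8  -92.6] Fbal [-0.6 -0.1] -0.5 yaw 0.1609 tz [ 3.e-04 -1.e-04 -1.e+00] g -0.003
top win [-0.01  0.07] bub [ 0.15 -0.4 ] off [ 1.26 -0.7 ] area 60.0 of 64; yel 10.0 winarea 913.0
side win [0.13 0.43] bub [-0.2  -0.74] off [ 1.79 -4.35] area 60.0 of 64; yel 40.33333333333334 winarea 922.0
x,y,h [ 0.74 -0.62  2.85] [ 0.11  0.01 -0.11 -0.01]
[array([ 0.67, -0.63]), array([ 0.9 , -0.81])]
```

The left and right wheel moves worked. The cross-camera estimate is an offset of about (0.7, -0.6) mm, so the bubble is inside the ring. Now the weight: I refine its position while raising the arm.

Call:
play_rows --increments '[{"offset": [-5, -30, -40], "twist": 0, "grip": 0.6}, {"offset": [-5, -70, -80], "twist": 0, "grip": 0.6}, {"offset": [-5, -110, -110], "twist": 0, "grip": 0.6}, {"offset": [-5, -150, -110], "twist": 0, "grip": 0.6}, {"offset": [-5, -190, -110], "twist": 0, "grip": 0.6}]'

```text
time: 16.97
tool_pos: [0.3797, 0.0637, 0.2936]
tool_rot: [0.0, 0.997, 0.08, 0.003]
contact_force: [0.4, 1.2, 0.5]
gripper_width: 0.596
```

Run:
```python
from h import *
from scipy import ndimage as nd
st()
for c in("top","side"):
    f=manip.grab_frame(c)
    for d in manip.tip_of("weight_200",c)[:5]: print(c,round(d["p"],2),W(c,d["xyz"]).round(4))
    p=pix(c,(.441,.388,.03)).round().astype(int);g=f.astype(float).mean(-1)
    k=g[p[1]-16:p[1]+17,p[0]-14:p[0]+15]>150
    lab,n=nd.label(k);s=nd.sum(k,lab,range(1,n+1));i=int(np.argmax(s))+1;cy,cx=nd.center_of_mass(k,lab,i)
    uv=(cx+p[0]-14,cy+p[1]-16);print(c,n,s.max(),uv,"at z .03:",ray(c,uv,.03).round(4))
go((.441,.388,.26),(.441,.388,.184))
```

```text
t 16.97 world [0.3797 0.0637 0.2936] bal [-175.3   75.2] Fbal [0.6 1.1] 0.5 yaw 0.1595 tz [ 6.9e-03 -2.0e-04 -1.0e+00] g 0.596
top 0.58 [0.4205 0.487  0.0035]
top 0.54 [0.4209 0.2252 0.005 ]
top 0.52 [ 5.482e-01  4.111e-01 -5.000e-04]
top 0.5 [0.4409 0.3861 0.0008]
top 12 467.0 (np.float64(204.11777301927194), np.float64(293.04282655246254)) at z .03: [0.4315 0.3732 0.03  ]
side 0.79 [ 0.5413  0.4088 -0.0013]
side 0.7 [0.4144 0.227  0.0062]
side 0.65 [0.4135 0.4803 0.0035]
side 0.56 [0.4406 0.3892 0.0033]
side 0.5 [0.4484 0.3105 0.0065]
side 1 175.0 (np.float64(312.7142857142857), np.float64(369.04)) at z .03: [0.4444 0.3785 0.03  ]
world [0.441 0.388 0.26 ] -> off mm [ 114.6 -309.6   30.1]
world [0.441 0.388 0.184] -> off mm [ 114.5 -309.7  106.1]
```

Call:
play_rows --increments '[{"offset": [112, -309, 20], "twist": 0, "grip": 0.6}, {"offset": [112, -309, 20], "twist": 0, "grip": 0.6}, {"offset": [112, -309, 20], "twist": 0, "grip": 0.6}, {"offset": [112, -309, 20], "twist": 0, "grip": 0.6}, {"offset": [112, -309, 20], "twist": 0, "grip": 0.6}]'

```text
time: 17.58
tool_pos: [0.4187, 0.2673, 0.2763]
tool_rot: [0.0, 0.997, 0.079, -0.0]
contact_force: [0.6, 0.4, 0.8]
gripper_width: 0.602
```

Run:
```python
from h import *
st();go((.441,.388,.26))
```

```text
t 17.58 world [0.4187 0.2673 0.2763] bal [-104.   269.8] Fbal [0.7 0.3] 0.8 yaw 0.1585 tz [-9.e-04 -1.e-03 -1.e+00] g 0.602
world [0.441 0.388 0.26 ] -> off mm [  41.  -115.7   16.1]
```

Call:
play_rows --increments '[{"offset": [41, -112, 5], "twist": 0, "grip": 0.6}, {"offset": [41, -112, 5], "twist": 0, "grip": 0.6}, {"offset": [41, -112, 5], "twist": 0, "grip": 0.6}, {"offset": [41, -112, 5], "twist": 0, "grip": 0.6}, {"offset": [41, -112, 5], "twist": 0, "grip": 0.6}]'

```text
time: 18.0
tool_pos: [0.4415, 0.3839, 0.2707]
tool_rot: [0.001, 0.997, 0.081, -0.001]
contact_force: [0.4, -0.5, -1.3]
gripper_width: 0.601
```

Run:
```python
from h import *
st();go((.441,.388,.184))
```

```text
t 18.0 world [0.4415 0.3839 0.2707] bal [-62.8 381.3] Fbal [ 0.4 -0.6] -1.3 yaw 0.1612 tz [-0.002  -0.0021 -1.    ] g 0.601
world [0.441 0.388 0.184] -> off mm [ 0.4 -4.3 86.7]
```

Call:
play_rows --increments '[{"offset": [0, -4, 25], "twist": 0, "grip": 0.6}, {"offset": [0, -4, 50], "twist": 0, "grip": 0.6}, {"offset": [0, -4, 70], "twist": 0, "grip": 0.6}, {"offset": [0, -4, 82], "twist": 0, "grip": 0.6}, {"offset": [0, -4, 86], "twist": 0, "grip": 0.6}]'

```text
time: 18.42
tool_pos: [0.4392, 0.3855, 0.1834]
tool_rot: [0.001, 0.997, 0.079, -0.002]
contact_force: [1.3, -0.1, 0.5]
gripper_width: 0.604
```

Run:
```python
from h import *
st();f=manip.grab_frame("side");cv2.imwrite("pics/s3.png",cv2.resize(f[290:440,230:430],(800,600),interpolation=cv2.INTER_CUBIC))
```

```text
t 18.42 world [0.4392 0.3855 0.1834] bal [-64.8 383.2] Fbal [ 1.3 -0.3] 0.5 yaw 0.1591 tz [-0.0044 -0.0033 -1.    ] g 0.604
```

View pics/s3.png

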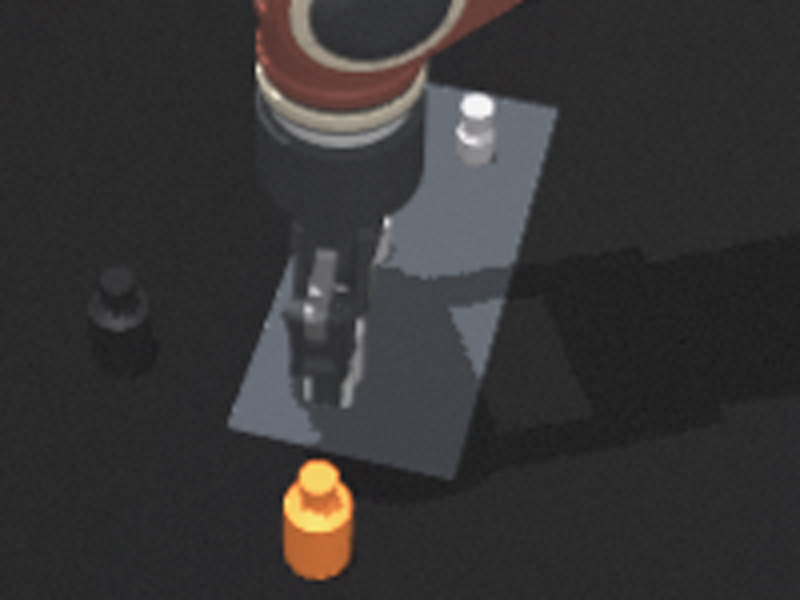

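The gripper is down around the 200 g weight, hidden behind the finger at (330,370). The 50 g weight (477,130) and the orange look-alike (318,520) are clear of it. Closing now.

Call:
play_rows --increments '[{"offset": [0, 0, 0], "twist": 0, "grip": 0.2}, {"offset": [0, 0, 0], "twist": 0, "grip": 0.2}, {"offset": [0, 0, 0], "twist": 0, "grip": 0.2}, {"offset": [0, 0, 0], "twist": 0, "grip": 0.2}, {"offset": [0, 0, 0], "twist": 0, "grip": 0.2}]'

```text
time: 18.88
tool_pos: [0.4402, 0.3885, 0.1881]
tool_rot: [-0.0, 0.997, 0.081, 0.001]
contact_force: [-0.0, -1.3, 4.4]
gripper_width: 0.326
```

Call:
play_rows --increments '[{"offset": [0, 0, -5], "twist": 0, "grip": 0.1}, {"offset": [0, 0, -15], "twist": 0, "grip": 0.1}, {"offset": [0, 0, -35], "twist": 0, "grip": 0.1}, {"offset": [0, 0, -60], "twist": 0, "grip": 0.1}, {"offset": [0, 0, -90], "twist": 0, "grip": 0.1}]'

```text
time: 19.3
tool_pos: [0.4384, 0.3877, 0.2756]
tool_rot: [0.001, 0.997, 0.081, -0.002]
contact_force: [0.8, 0.8, -2.1]
gripper_width: 0.327
```

Run:
```python
from h import *
st();go(loc(20,0,300))
for c in("top","side"):
    f=manip.grab_frame(c)
    for d in manip.tip_of("weight_200",c)[:6]: print(c,round(d["p"],2),W(c,d["xyz"]).round(4))
    cv2.imwrite(f"pics/g_{c}.png",f)
```

```text
t 19.3 world [0.4384 0.3877 0.2756] bal [-65.2 385.5] Fbal [0.9 0.7] -2.1 yaw 0.162 tz [-0.004  -0.0022 -1.    ] g 0.327
world [0.5845 0.0209 0.3   ] -> off mm [ 84.9 385.6 -24.2]
top 0.66 [ 0.5468  0.4128 -0.0009]
top 0.56 [0.4244 0.4829 0.0039]
top 0.47 [0.4491 0.3061 0.0021]
side 0.76 [0.4155 0.4816 0.0015]
side 0.62 [0.4431 0.3876 0.0963]
side 0.53 [ 0.5407  0.4067 -0.0022]
side 0.45 [0.4539 0.3072 0.0074]
side 0.44 [0.4139 0.2256 0.0058]
```

Call:
play_rows --increments '[{"offset": [0, 0, -30], "twist": 0, "grip": 0.1}, {"offset": [10, 35, -50], "twist": 0, "grip": 0.1}, {"offset": [18, 74, -50], "twist": 0, "grip": 0.1}, {"offset": [26, 113, -50], "twist": 0, "grip": 0.1}, {"offset": [34, 152, -50], "twist": 0, "grip": 0.1}]'

```text
time: 19.92
tool_pos: [0.497, 0.2422, 0.3245]
tool_rot: [0.0, 0.997, 0.081, -0.001]
contact_force: [0.2, -0.1, -2.0]
gripper_width: 0.33
```

Call:
play_rows --increments '[{"offset": [8, 38, 0], "twist": 0, "grip": 0.1}, {"offset": [16, 76, 0], "twist": 0, "grip": 0.1}, {"offset": [24, 114, 0], "twist": 0, "grip": 0.1}, {"offset": [32, 150, 0], "twist": 0, "grip": 0.1}, {"offset": [38, 180, 0], "twist": 0, "grip": 0.1}]'

```text
time: 20.33
tool_pos: [0.5637, 0.0697, 0.3237]
tool_rot: [-0.0, 0.997, 0.08, -0.002]
contact_force: [-0.0, 0.5, -2.7]
gripper_width: 0.329
```

Run:
```python
from h import *
st();go(loc(17,0,320))
```

```text
t 20.33 world [0.5637 0.0697 0.3237] bal [ 7.4 51.5] Fbal [0.1 0.5] -2.7 yaw 0.1607 tz [-4.2e-03 -2.0e-04 -1.0e+00] g 0.329
world [0.5815 0.0204 0.32  ] -> off mm [ 9.7 51.5  3.7]
```

Call:
play_rows --increments '[{"offset": [8, 30, 0], "twist": 0, "grip": 0.1}, {"offset": [10, 47, 0], "twist": 0, "grip": 0.1}, {"offset": [10, 50, 10], "twist": 0, "grip": 0.1}, {"offset": [10, 50, 22], "twist": 0, "grip": 0.1}, {"offset": [10, 50, 30], "twist": 0, "grip": 0.1}]'

```text
time: 20.75
tool_pos: [0.5806, 0.025, 0.2926]
tool_rot: [-0.001, 0.997, 0.081, -0.003]
contact_force: [-0.8, -0.6, -2.2]
gripper_width: 0.328
```

Call:
play_rows --increments '[{"offset": [0, 0, 4], "twist": 0, "grip": 0.1}, {"offset": [0, 0, 8], "twist": 0, "grip": 0.1}, {"offset": [0, 0, 8], "twist": 0, "grip": 0.1}]'

```text
time: 21.0
tool_pos: [0.5812, 0.0255, 0.2866]
tool_rot: [-0.0, 0.997, 0.082, -0.001]
contact_force: [-0.7, -0.2, -1.8]
gripper_width: 0.329
```

Run:
```python
from h import *
st();go(loc(17,0,273))
for c in("top","side"):
    f=manip.grab_frame(c)
    for d in manip.tip_of("weight_200",c)[:6]: print(c,round(d["p"],2),W(c,d["xyz"]).round(4))
```

```text
t 21.0 world [0.5812 0.0255 0.2866] bal [17.5  5. ] Fbal [-0.7 -0.1] -1.8 yaw 0.1633 tz [-2.8e-03  4.0e-04 -1.0e+00] g 0.329
world [0.5815 0.0204 0.273 ] -> off mm [-0.4  5.  13.6]
top 0.63 [ 0.5509  0.4143 -0.0037]
top 0.53 [0.4195 0.4829 0.002 ]
top 0.5 [0.4499 0.3073 0.0058]
top 0.37 [0.421  0.2259 0.0043]
side 0.84 [ 0.5431  0.4059 -0.0024]
side 0.74 [0.4534 0.308  0.0065]
side 0.56 [0.5828 0.0254 0.1027]
side 0.55 [0.4167 0.4793 0.0021]
side 0.53 [0.4152 0.226  0.0045]
```

Weight underside is at about 0.101, so 19 mm above the pan. Lower slowly to contact.

Call:
play_rows --increments '[{"offset": [0, 3, 5], "twist": 0, "grip": 0.1}, {"offset": [0, 5, 10], "twist": 0, "grip": 0.1}, {"offset": [0, 5, 13], "twist": 0, "grip": 0.1}, {"offset": [0, 5, 15], "twist": 0, "grip": 0.1}, {"offset": [0, 5, 15], "twist": 0, "grip": 0.1}]'

```text
time: 21.62
tool_pos: [0.5824, 0.0193, 0.2724]
tool_rot: [-0.0, 0.997, 0.081, -0.001]
contact_force: [0.1, 0.0, -2.2]
gripper_width: 0.327
```

Call:
play_rows --increments '[{"offset": [0, 0, 1], "twist": 0, "grip": 0.1}, {"offset": [0, 0, 2], "twist": 0, "grip": 0.1}, {"offset": [0, 0, 2], "twist": 0, "grip": 0.1}]'

```text
time: 21.87
tool_pos: [0.5827, 0.0195, 0.2713]
tool_rot: [-0.0, 0.997, 0.081, -0.0]
contact_force: [0.4, -0.6, -2.1]
gripper_width: 0.325
```

Call:
play_rows --increments '[{"offset": [0, 0, 1], "twist": 0, "grip": 0.1}, {"offset": [0, 0, 1], "twist": 0, "grip": 0.1}]'

```text
time: 22.03
tool_pos: [0.5827, 0.0195, 0.2704]
tool_rot: [0.0, 0.997, 0.081, -0.0]
contact_force: [0.3, -0.3, -2.3]
gripper_width: 0.328
```

Call:
play_rows --increments '[{"offset": [0, 0, 1], "twist": 0, "grip": 0.1}, {"offset": [0, 0, 2], "twist": 0, "grip": 0.1}, {"offset": [0, 0, 2], "twist": 0, "grip": 0.1}]'

```text
time: 22.28
tool_pos: [0.5826, 0.0195, 0.2681]
tool_rot: [-0.0, 0.997, 0.081, -0.0]
contact_force: [-0.1, 0.8, -2.7]
gripper_width: 0.324
```

Call:
play_rows --increments '[{"offset": [0, 0, 1], "twist": 0, "grip": 0.1}, {"offset": [0, 0, 1], "twist": 0, "grip": 0.1}]'

```text
time: 22.45
tool_pos: [0.5827, 0.0195, 0.2672]
tool_rot: [-0.0, 0.997, 0.081, -0.0]
contact_force: [0.9, -0.5, -2.8]
gripper_width: 0.327
```

Call:
play_rows --increments '[{"offset": [0, 0, 1], "twist": 0, "grip": 0.1}, {"offset": [0, 0, 1], "twist": 0, "grip": 0.1}]'

```text
time: 22.62
tool_pos: [0.5829, 0.0194, 0.2671]
tool_rot: [0.0, 0.997, 0.081, 0.0]
contact_force: [-2.4, 1.4, 2.8]
gripper_width: 0.328
```

Contact at TCP z 0.267, as predicted (force up to +2.8 N). Release gently, straight open, then rise.

Call:
play_rows --increments '[{"offset": [0, 0, 0], "twist": 0, "grip": 0.38}, {"offset": [0, 0, 0], "twist": 0, "grip": 0.45}, {"offset": [0, 0, 0], "twist": 0, "grip": 0.55}, {"offset": [0, 0, 0], "twist": 0, "grip": 0.6}, {"offset": [0, 0, 0], "twist": 0, "grip": 0.6}]'

```text
time: 23.03
tool_pos: [0.5828, 0.0195, 0.2664]
tool_rot: [0.0, 0.997, 0.081, 0.0]
contact_force: [0.0, -0.2, 1.5]
gripper_width: 0.599
```

Call:
play_rows --increments '[{"offset": [0, 0, -10], "twist": 0, "grip": 0.6}, {"offset": [0, 0, -30], "twist": 0, "grip": 0.6}, {"offset": [0, 0, -60], "twist": 0, "grip": 0.6}, {"offset": [0, 0, -95], "twist": 0, "grip": 0.6}, {"offset": [-30, 0, -125], "twist": 0, "grip": 0.6}]'

```text
time: 23.45
tool_pos: [0.5556, 0.0148, 0.3938]
tool_rot: [0.0, 0.997, 0.081, 0.002]
contact_force: [0.4, -0.5, 1.7]
gripper_width: 0.597
```

Call:
play_rows --increments '[{"offset": [-40, 0, 0], "twist": 0, "grip": 0.6}, {"offset": [-80, 0, 0], "twist": 0, "grip": 0.6}, {"offset": [-120, 0, 0], "twist": 0, "grip": 0.6}, {"offset": [-150, 0, 0], "twist": 0, "grip": 0.6}, {"offset": [-150, 0, 0], "twist": 0, "grip": 0.6}]'

```text
time: 23.87
tool_pos: [0.4019, -0.0095, 0.391]
tool_rot: [0.0, 0.997, 0.08, 0.0]
contact_force: [-0.1, 0.5, 0.0]
gripper_width: 0.603
```

Run:
```python
from h import *
st();cen(4)
for c in("top","side"):
    f=manip.grab_frame(c)
    for q in("weight_200","pan_center","weight_100","reagent_bottle","beaker"): print(c,q,[(round(d["p"],2),W(c,d["xyz"]).round(3).tolist()) for d in manip.tip_of(q,c)[:(6 if q=="weight_200" else 1)]])
crop("pics/l4.png");a=cv2.imread("pics/l4.png")
f=manip.grab_frame("side")[150:350,220:420]
cv2.imwrite("pics/f4.png",np.hstack([cv2.resize(f,(400,400),interpolation=cv2.INTER_CUBIC),cv2.resize(np.vstack([a[:,:399],a[:,399:]]),(200,400),interpolation=cv2.INTER_NEAREST)]))
```

```text
t 23.87 world [ 0.4019 -0.0095  0.391 ] bal [-165.2   -0.7] Fbal [-0.   0.6] 0.0 yaw 0.1607 tz [ 6.e-04 -7.e-04 -1.e+00] g 0.603
top win [-0.01  0.07] bub [ 0.15 -0.4 ] off [ 1.26 -0.7 ] area 60.0 of 64; yel 10.0 winarea 913.0
side win [0.13 0.43] bub [-0.21 -0.74] off [ 1.81 -4.36] area 60.0 of 64; yel 40.25 winarea 923.0
x,y,h [ 0.75 -0.62  2.86] [ 0.12  0.01 -0.12 -0.01]
[array([ 0.66, -0.63]), array([ 0.92, -0.82])]
top weight_200 [(0.6, [0.45, 0.31, 0.002]), (0.44, [0.584, 0.02, 0.081]), (0.42, [0.42, 0.484, 0.003]), (0.36, [0.418, 0.225, 0.005])]
top pan_center [(0.66, [0.587, 0.024, 0.082])]
top weight_100 [(0.6, [0.45, 0.31, 0.002])]
top reagent_bottle [(0.6, [0.46, -0.356, 0.002])]
top beaker [(0.85, [0.654, -0.386, 0.0])]
side weight_200 [(0.89, [0.416, 0.481, 0.003]), (0.82, [0.583, 0.018, 0.08]), (0.76, [0.451, 0.309, 0.006]), (0.54, [0.541, 0.408, -0.0]), (0.51, [0.413, 0.227, 0.004])]
side pan_center [(0.96, [0.585, 0.019, 0.086])]
side weight_100 [(0.89, [0.416, 0.481, 0.003])]
side reagent_bottle [(0.86, [0.46, -0.354, 0.008])]
side beaker [(0.64, [0.649, -0.388, -0.003])]
```

View pics/f4.png

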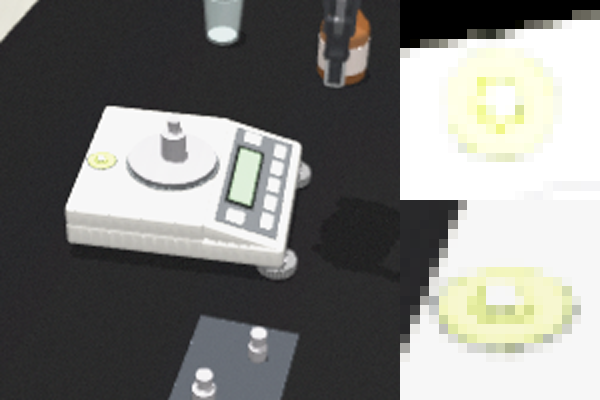

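The weight stands upright on the pan in the picture and the bubble looks central in both insets. My earlier model fit disagreed with the centroid in y (-2.4 vs -0.6 mm), so I'll settle that with raw pixels before handing in.

Run:
```python
from h import *
g=np.mean([manip.grab_frame("top").astype(float) for _ in range(6)],0)
u,v=pix("top",loc(103,11,75)).round().astype(int);print(u,v,pix("top",loc(103,11,75)))
print(g[v-7:v+8,u-7:u+8,0].round().astype(int))
g=np.mean([manip.grab_frame("side").astype(float) for _ in range(4)],0)
u,v=pix("side",loc(103,11,75)).round().astype(int);print(u,v,pix("side",loc(103,11,75)))
print(g[v-5:v+7,u-8:u+9,0].round().astype(int))
```

```text
317 206 [317.05628959 206.30206131]
[[ 97 102 118 144 182 173 166 192 229 251 255 255 255 255 255]
 [191 205 232 247 255 254 252 253 255 255 255 255 255 255 255]
 [255 255 255 254 248 244 243 245 247 247 253 255 255 255 255]
 [255 255 255 249 245 245 245 246 246 245 240 246 255 255 255]
 [255 255 251 245 245 243 243 243 243 245 245 238 248 255 255]
 [255 253 244 245 244 206 227 237 226 240 245 245 241 251 255]
 [255 252 245 246 243 220 251 255 255 241 243 245 239 247 255]
 [255 251 245 245 235 240 253 255 255 244 242 246 245 247 255]
 [255 253 246 245 234 212 239 255 254 215 240 246 245 248 255]
 [255 253 244 246 244 218 225 241 228 210 242 246 244 251 255]
 [255 254 236 242 246 244 233 207 239 244 246 245 245 255 255]
 [255 255 252 237 243 246 246 245 246 247 246 242 250 255 255]
 [255 255 254 241 228 243 244 244 244 244 243 250 255 255 255]
 [255 255 255 255 251 249 239 233 232 244 252 255 255 255 255]
 [255 255 255 255 255 255 255 255 255 255 255 255 255 255 255]]
270 229 [270.37525866 229.28873037]
[[ 42  42 159 247 247 247 247 247 247 247 247 247 247 247 247 247 247]
 [ 43  63 234 247 247 247 247 246 245 245 245 247 247 247 247 247 247]
 [ 41 144 245 247 241 237 211 190 189 190 190 191 215 243 247 247 247]
 [ 42 224 233 202 175 201 194 222 225 216 196 204 209 203 213 242 247]
 [ 78 228 206 204 208 201 149 245 247 245 192 195 208 209 194 179 247]
 [162 176 196 206 208 166 152 247 247 247 230 187 204 208 208 186 227]
 [234 204 189 206 208 156 155 150 171 145 178 142 192 208 209 170 185]
 [247 234 159 189 206 208 154 144 158 155 150 171 202 207 200 165 231]
 [247 247 187 163 191 200 207 208 208 208 208 204 196 198 170 200 247]
 [247 247 243 215 167 169 190 199 198 192 194 177 159 182 225 246 247]
 [247 247 247 247 238 213 207 180 181 150 170 219 230 241 247 247 247]
 [247 247 247 247 247 247 247 239 241 234 241 247 247 247 247 247 247]]
```

The raw pixels leave some doubt: the ring looks partly covered at the upper right. I'll do a better joint fit of the first and present pictures, with the bubble's height, its side wall, and ring centres shared between frames.

```bash
cat > j.py <<'E'
from h import *
def joint(frames,th=1.2,wall=True,RM=(13,13),rb=4.5):
    x=np.load("pose.npy");lv=loc(103,11,75);S=7;m=7;cs=lambda r,R_:1/(1+np.exp(np.clip((r-R_)/.12,-50,50)))
    cam={}
    for c in("top","side"):
        p0=pix(c,lv);J=np.array([pix(c,lv+np.r_[R(x[2])@d,0])-p0 for d in((.01,0),(0,.01))]).T/10
        d=lv-np.array(manip.get_calibration(c)["T"])[:3,3];par=R(x[2]).T@(d[:2]/-d[2])
        u,v=p0.round().astype(int);a=(np.arange((2*m+1)*S)+.5)/S-.5-m
        M=np.linalg.inv(J)@np.stack(np.meshgrid(a+u-p0[0],a+v-p0[1])).reshape(2,-1)
        rc=np.linalg.inv(J)@np.stack(np.meshgrid(np.arange(-m,m+1)+u-p0[0],np.arange(-m,m+1)+v-p0[1])).reshape(2,-1)
        cam[c]=(M,par,np.hypot(*rc)<RM[c=="side"],u,v,3. if c=="top" else 1.)
    def f(q,full=False):
        h=q[4];out=[];cols=[]
        for i,c in enumerate(("top","side")):
            M,par,k,u,v,wt=cam[c];A=[];y=[]
            N=M-q[2*i:2*i+2,None]
            for j,fr in enumerate(frames):
                P=q[5+2*j:7+2*j];r=np.hypot(*N)
                dist=lambda z:np.hypot(N[0]-P[0]-par[0]*z,N[1]-P[1]-par[1]*z)
                b=cs(dist(h),rb)
                w=np.max([cs(dist(z),rb) for z in np.linspace(0,h,5)],0)*(1-b) if wall else 0*b
                ring=(cs(r,6.5+th)-cs(r,6.5))*(1-b-w);win=1-b-w-ring
                B=np.stack([win,ring,b]+([w] if wall else [])).reshape(-1,2*m+1,S,2*m+1,S).mean((2,4)).reshape(3+wall,-1).T
                A.append(B[k]);y.append(fr[c][v-m:v+m+1,u-m:u+m+1,0].reshape(-1)[k])
            A=np.vstack(A);y=np.hstack(y);C=np.linalg.lstsq(A,y,rcond=None)[0];out.append(wt*(A@C-y));cols.append(C.round())
        o=np.hstack(out);return (o,cols) if full else o
    best=None
    for s in((0,0),(0,-2),(1,-1),(0,1)):
      for h0 in(1.,3.):
        q0=np.r_[0,0,0,0,h0,[-3,2.5] if len(frames)>1 else [],s]
        r=least_squares(f,q0,diff_step=.02,x_scale=np.r_[np.ones(4)*.5,1,np.ones(len(q0)-5)],loss="soft_l1",f_scale=10,max_nfev=60)
        if best is None or r.cost<best.cost:best=r
    q=best.x;print("th",th,"wall",wall,"cost",round(best.cost),"ring",q[:4].round(2),"h",q[4].round(2),"P",q[5:].round(2),[c.tolist() for c in f(q,True)[1]])
E
python3 - <<'E'
from j import *
n=4
now={c:np.mean([manip.grab_frame(c).astype(float) for _ in range(n)],0) for c in("top","side")}
ini={c:cv2.imread(f"pics/{c}0.png").astype(float) for c in("top","side")}
np.savez("now.npz",**now)
for th in(.8,1.5,2.2):
  for w in(True,False): joint([ini,now],th,w)
E
```

```text
th 0.8 wall True cost 14193 ring [0.23 0.42 0.07 1.1 ] h 1.4 P [-2.78  2.65  0.69 -2.22] [[244.0, 148.0, 256.0, 270.0], [203.0, 59.0, 255.0, 85.0]]
th 0.8 wall False cost 14721 ring [0.24 0.45 0.02 1.15] h 2.76 P [-3.5   2.84  0.36 -2.39] [[244.0, 148.0, 257.0], [200.0, 33.0, 251.0]]
th 1.5 wall True cost 13762 ring [ 0.46  0.27 -0.21  0.74] h 1.12 P [-2.67  2.64  1.02 -2.3 ] [[245.0, 187.0, 256.0, 290.0], [205.0, 115.0, 257.0, 64.0]]
th 1.5 wall False cost 14329 ring [ 0.45  0.32 -0.19  0.63] h 2.17 P [-3.32  2.78  0.8  -2.5 ] [[245.0, 188.0, 257.0], [203.0, 105.0, 251.0]]
th 2.2 wall True cost 16818 ring [ 0.38  0.26 -0.18  0.35] h 1.99 P [-2.93  3.53  0.87 -0.85] [[245.0, 209.0, 255.0, 265.0], [207.0, 141.0, 254.0, 122.0]]
th 2.2 wall False cost 17762 ring [ 0.37  0.26 -0.13  0.22] h 2.08 P [-3.3   3.11  0.89 -1.68] [[246.0, 209.0, 257.0], [204.0, 137.0, 250.0]]
```

The two methods bracket the bubble's y between about -0.6 and -2.4 mm, so I can't be sure the first condition was met. Raising the left wheel by about 0.65 rad centres it either way. I'll do that, set the weight back on the mat briefly with the bubble surely inside, then place it again. There is time for this.

Call:
play_rows --increments '[{"offset": [-5, -38, 30], "twist": 0, "grip": 0}, {"offset": [-5, -74, 70], "twist": 0, "grip": 0}, {"offset": [-3, -76, 110], "twist": 0, "grip": 0}, {"offset": [-3, -76, 150], "twist": 0, "grip": 0}, {"offset": [-3, -76, 180], "twist": 0, "grip": 0}]'

```text
time: 26.63
tool_pos: [0.3902, 0.066, 0.2105]
tool_rot: [0.0, 0.997, 0.082, 0.001]
contact_force: [1.0, -0.6, 0.1]
gripper_width: -0.0
```

Call:
play_rows --increments '[{"offset": [0, 0, 15], "twist": 0, "grip": 0}, {"offset": [0, 0, 20], "twist": 0, "grip": 0}, {"offset": [0, 0, 20], "twist": 0, "grip": 0}]'

```text
time: 26.88
tool_pos: [0.3898, 0.0651, 0.1901]
tool_rot: [-0.0, 0.997, 0.081, -0.002]
contact_force: [-0.4, -0.2, -0.6]
gripper_width: 0.001
```

Run:
```python
from h import *
st();go(loc(-151,75,182))
```

```text
t 26.88 world [0.3898 0.0651 0.1901] bal [-165.    74.9] Fbal [-0.5 -0.1] -0.6 yaw 0.1619 tz [-3.3e-03  1.0e-04 -1.0e+00] g 0.001
world [0.4037 0.0674 0.182 ] -> off mm [14.1 -0.1  8.1]
```

Call:
play_rows --increments '[{"offset": [3, 0, 4], "twist": 0, "grip": 0}, {"offset": [8, 0, 8], "twist": 0, "grip": 0}, {"offset": [12, 0, 8], "twist": 0, "grip": 0}, {"offset": [15, 0, 8], "twist": 0, "grip": 0}, {"offset": [15, 0, 8], "twist": 0, "grip": 0}]'

```text
time: 27.3
tool_pos: [0.4059, 0.0674, 0.1841]
tool_rot: [0.0, 0.997, 0.081, -0.0]
contact_force: [-1.8, -1.1, 1.7]
gripper_width: -0.0
```

Call:
play_rows --increments '[{"offset": [1, 0, 0], "twist": 0, "grip": 0}, {"offset": [2, 0, 0], "twist": 0, "grip": 0}, {"offset": [2, 0, 0], "twist": 0, "grip": 0}]'

```text
time: 27.55
tool_pos: [0.4066, 0.0677, 0.1833]
tool_rot: [0.0, 0.997, 0.081, -0.002]
contact_force: [-6.1, -2.0, 3.2]
gripper_width: -0.001
```

Call:
play_rows --increments '[{"offset": [1, 0, 0], "twist": 0, "grip": 0}, {"offset": [1, 0, 0], "twist": 0, "grip": 0}]'

```text
time: 27.72
tool_pos: [0.4072, 0.0678, 0.1831]
tool_rot: [0.0, 0.997, 0.081, -0.003]
contact_force: [-8.8, -2.4, 6.6]
gripper_width: 0.0
```

Call:
play_rows --increments '[{"offset": [0, -2, -1.2], "twist": 0, "grip": 0}, {"offset": [-0.1, -4, -1.2], "twist": 0, "grip": 0}, {"offset": [-0.2, -6, -1.2], "twist": 0, "grip": 0}, {"offset": [-0.3, -8, -1.2], "twist": 0, "grip": 0}]'

```text
time: 28.05
tool_pos: [0.405, 0.0752, 0.1835]
tool_rot: [0.001, 0.997, 0.081, -0.004]
contact_force: [-9.2, -6.1, 3.7]
gripper_width: 0.001
```

Call:
play_rows --increments '[{"offset": [-0.1, -2, 0], "twist": 0, "grip": 0}, {"offset": [-0.2, -4, 0], "twist": 0, "grip": 0}, {"offset": [-0.3, -6, 0], "twist": 0, "grip": 0}, {"offset": [-0.4, -8, 0], "twist": 0, "grip": 0}]'

```text
time: 28.38
tool_pos: [0.4034, 0.0831, 0.1835]
tool_rot: [0.001, 0.997, 0.081, -0.003]
contact_force: [-6.5, -5.6, 1.1]
gripper_width: 0.003
```

Run:
```python
from j import *
st();cen(4);both(1.2,2)
ini={c:cv2.imread(f"pics/{c}0.png").astype(float) for c in("top","side")}
L=np.load("now.npz");
n2={c:np.mean([manip.grab_frame(c).astype(float) for _ in range(3)],0) for c in("top","side")}
np.savez("now2.npz",**n2)
for th in(1.2,):joint([ini,n2],th)
crop("pics/lv5.png")
```

```text
t 28.38 world [0.4034 0.0831 0.1835] bal [-148.7   90.5] Fbal [-7.3 -4.5] 1.1 yaw 0.1623 tz [-0.0058 -0.0029 -1.    ] g 0.003
top win [-0.01  0.08] bub [-0.39 -0.17] off [0.9  0.93] area 66.0 of 64; yel 10.0 winarea 913.0
side win [0.13 0.43] bub [ 0.11 -0.29] off [ 0.66 -2.75] area 54.0 of 64; yel 41.25 winarea 917.0
x,y,h [0.01 0.98 2.83] [-0.28 -0.02  0.28  0.02]
[array([0.31, 1.  ]), array([-0.23,  0.79])]
top ring px [-0.15 -0.1 ] bubble [1.99 1.34] rms 3.82 par [-0.22  0.03]
side ring px [0.02 0.2 ] bubble [ 0.82 -3.11] rms 7.48 par [-0.33  1.31]
offset x,y,h [ 0.48  1.36 -3.36] res [-0.77 -0.07  0.77  0.07]
wheels to level (L,R rad raise) [-0.06  0.54]
th 1.2 wall True cost 13299 ring [ 0.4   0.39 -0.17  1.02] h 3.35 P [-3.36  3.15 -0.3   1.61] [[245.0, 175.0, 256.0, 242.0], [203.0, 83.0, 253.0, 173.0]]
```

View pics/lv5.png

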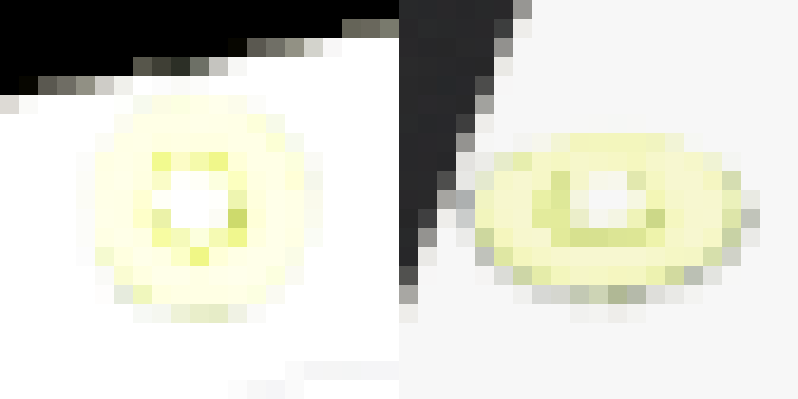

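After raising the left wheel, the bubble in the picture is central: top (200,200) inside the ring, side (605,198). The centroid moved +1.6 mm, as predicted, to about (0, 1.0) mm. The model fit jumped by nearly 4 mm for a 1.6 mm move, so it exaggerates and I trust the centroid. Now I redo the placing so the empty-pan condition surely holds. First back off and go over the weight.

Call:
play_rows --increments '[{"offset": [-3, 0, 0], "twist": 0, "grip": 0}, {"offset": [-18, 0, 0], "twist": 0, "grip": 0}, {"offset": [-22, 0, -35], "twist": 0, "grip": 0.3}, {"offset": [-22, 0, -75], "twist": 0, "grip": 0.6}, {"offset": [-22, 0, -115], "twist": 0, "grip": 0.6}]'

```text
time: 30.1
tool_pos: [0.3824, 0.0802, 0.3004]
tool_rot: [-0.0, 0.997, 0.081, 0.0]
contact_force: [1.9, -1.1, 0.3]
gripper_width: 0.419
```

Call:
play_rows --increments '[{"offset": [0, 0, -40], "twist": 0, "grip": 0.6}, {"offset": [30, 15, -60], "twist": 0, "grip": 0.6}, {"offset": [65, 35, -60], "twist": 0, "grip": 0.6}, {"offset": [100, 55, -60], "twist": 0, "grip": 0.6}, {"offset": [135, 75, -60], "twist": 0, "grip": 0.6}]'

```text
time: 30.52
tool_pos: [0.5304, 0.0273, 0.3615]
tool_rot: [0.0, 0.997, 0.081, 0.003]
contact_force: [0.3, 0.9, 1.2]
gripper_width: 0.602
```

Run:
```python
from h import *
st();go((.5828,.0195,.34),(.5828,.0195,.2665))
```

```text
t 30.52 world [0.5304 0.0273 0.3615] bal [-32.4  14.9] Fbal [0.4 0.9] 1.2 yaw 0.162 tz [ 5.5e-03  2.0e-04 -1.0e+00] g 0.602
world [0.5828 0.0195 0.34  ] -> off mm [50.4 16.1 21.8]
world [0.5828 0.0195 0.2665] -> off mm [50.  16.  95.3]
```

Call:
play_rows --increments '[{"offset": [30, 12, 0], "twist": 0, "grip": 0.6}, {"offset": [48, 16, 5], "twist": 0, "grip": 0.6}, {"offset": [48, 16, 10], "twist": 0, "grip": 0.6}, {"offset": [48, 16, 15], "twist": 0, "grip": 0.6}, {"offset": [48, 16, 15], "twist": 0, "grip": 0.6}]'

```text
time: 30.93
tool_pos: [0.5777, 0.02, 0.343]
tool_rot: [-0.0, 0.997, 0.081, -0.001]
contact_force: [-1.1, 0.3, -1.2]
gripper_width: 0.6
```

Run:
```python
from h import *
st();go((.5828,.0195,.2665))
```

```text
t 30.93 world [0.5777 0.02   0.343 ] bal [13.1  0.2] Fbal [-1.1  0.5] -1.2 yaw 0.162 tz [-2.3e-03  5.0e-04 -1.0e+00] g 0.6
world [0.5828 0.0195 0.2665] -> off mm [ 5.2  1.4 76.5]
```

Call:
play_rows --increments '[{"offset": [4, 1, 20], "twist": 0, "grip": 0.6}, {"offset": [4, 1, 42], "twist": 0, "grip": 0.6}, {"offset": [4, 1, 60], "twist": 0, "grip": 0.6}, {"offset": [4, 1, 70], "twist": 0, "grip": 0.6}, {"offset": [4, 1, 74], "twist": 0, "grip": 0.6}]'

```text
time: 31.35
tool_pos: [0.5811, 0.0198, 0.2687]
tool_rot: [-0.0, 0.997, 0.081, -0.001]
contact_force: [0.3, 0.2, 0.5]
gripper_width: 0.598
```

Call:
play_rows --increments '[{"offset": [0, 0, 0], "twist": 0, "grip": 0.4}, {"offset": [0, 0, 0], "twist": 0, "grip": 0.3}, {"offset": [0, 0, 0], "twist": 0, "grip": 0.1}, {"offset": [0, 0, 0], "twist": 0, "grip": 0.1}, {"offset": [0, 0, 0], "twist": 0, "grip": 0.1}]'

```text
time: 31.77
tool_pos: [0.583, 0.0194, 0.2719]
tool_rot: [0.0, 0.997, 0.081, 0.001]
contact_force: [0.1, 0.3, 1.3]
gripper_width: 0.328
```

Run:
```python
from h import *
st()
```

```text
t 31.77 world [0.583  0.0194 0.2719] bal [18.2 -1.3] Fbal [0.2 0.2] 1.3 yaw 0.1617 tz [ 1.9e-03 -1.0e-04 -1.0e+00] g 0.328
```

Call:
play_rows --increments '[{"offset": [0, 0, -8], "twist": 0, "grip": 0.1}, {"offset": [0, 0, -28], "twist": 0, "grip": 0.1}, {"offset": [0, 0, -52], "twist": 0, "grip": 0.1}, {"offset": [-8, -35, -55], "twist": 0, "grip": 0.1}, {"offset": [-16, -73, -55], "twist": 0, "grip": 0.1}]'

```text
time: 32.18
tool_pos: [0.5561, 0.0882, 0.3293]
tool_rot: [0.0, 0.997, 0.079, 0.003]
contact_force: [0.0, 0.8, -2.9]
gripper_width: 0.322
```

Call:
play_rows --increments '[{"offset": [-8, -38, 0], "twist": 0, "grip": 0.1}, {"offset": [-16, -76, 0], "twist": 0, "grip": 0.1}, {"offset": [-24, -114, 0], "twist": 0, "grip": 0.1}, {"offset": [-32, -152, 0], "twist": 0, "grip": 0.1}, {"offset": [-40, -190, 0], "twist": 0, "grip": 0.1}]'

```text
time: 32.6
tool_pos: [0.4839, 0.2715, 0.3262]
tool_rot: [-0.0, 0.997, 0.081, 0.0]
contact_force: [1.1, -0.0, -1.8]
gripper_width: 0.325
```

Run:
```python
from h import *
st();go((.439,.388,.22))
```

```text
t 32.6 world [0.4839 0.2715 0.3262] bal [-39.  263.5] Fbal [ 1.1 -0.2] -1.8 yaw 0.1616 tz [ 5.e-04  2.e-04 -1.e+00] g 0.325
world [0.439 0.388 0.22 ] -> off mm [ -25.6 -122.2  106.2]
```

Call:
play_rows --increments '[{"offset": [-9, -40, 0], "twist": 0, "grip": 0.1}, {"offset": [-18, -80, 10], "twist": 0, "grip": 0.1}, {"offset": [-25, -112, 40], "twist": 0, "grip": 0.1}, {"offset": [-26, -121, 75], "twist": 0, "grip": 0.1}, {"offset": [-26, -121, 105], "twist": 0, "grip": 0.1}]'

```text
time: 33.02
tool_pos: [0.4383, 0.3878, 0.22]
tool_rot: [-0.001, 0.997, 0.083, 0.0]
contact_force: [-0.6, -1.3, -2.9]
gripper_width: 0.323
```

Call:
play_rows --increments '[{"offset": [0, 0, 7], "twist": 0, "grip": 0.1}, {"offset": [0, 0, 14], "twist": 0, "grip": 0.1}, {"offset": [0, 0, 18], "twist": 0, "grip": 0.1}, {"offset": [0, 0, 18], "twist": 0, "grip": 0.1}]'

```text
time: 33.35
tool_pos: [0.4407, 0.385, 0.2038]
tool_rot: [-0.0, 0.997, 0.08, 0.001]
contact_force: [0.4, 0.4, -2.2]
gripper_width: 0.324
```

Run:
```python
from h import *
st();cen(3)
```

```text
t 33.35 world [0.4407 0.385  0.2038] bal [-63.4 382.5] Fbal [0.4 0.4] -2.2 yaw 0.1608 tz [ 0.0015  0.001  -1.    ] g 0.324
top win [-0.01  0.07] bub [-0.4  -0.16] off [0.87 0.97] area 65.0 of 64; yel 10.0 winarea 913.0
side win [0.12 0.43] bub [ 0.12 -0.29] off [ 0.63 -2.76] area 54.0 of 64; yel 41.33333333333334 winarea 914.0
x,y,h [-0.03  1.02  2.86] [-0.28 -0.02  0.28  0.02]
[array([0.28, 1.04]), array([-0.26,  0.78])]
```

Call:
play_rows --increments '[{"offset": [0, 0, 4], "twist": 0, "grip": 0.1}, {"offset": [0, 0, 7], "twist": 0, "grip": 0.1}, {"offset": [0, 0, 9], "twist": 0, "grip": 0.1}, {"offset": [0, 0, 9], "twist": 0, "grip": 0.1}]'

```text
time: 33.98
tool_pos: [0.4396, 0.3851, 0.1931]
tool_rot: [0.0, 0.997, 0.081, -0.0]
contact_force: [-0.7, -0.3, -2.1]
gripper_width: 0.32
```

Call:
play_rows --increments '[{"offset": [0, 0, 1], "twist": 0, "grip": 0.1}, {"offset": [0, 0, 2], "twist": 0, "grip": 0.1}, {"offset": [0, 0, 2], "twist": 0, "grip": 0.1}]'

```text
time: 34.23
tool_pos: [0.4399, 0.3854, 0.1929]
tool_rot: [0.0, 0.997, 0.081, -0.0]
contact_force: [-3.3, -3.5, 6.3]
gripper_width: 0.323
```

Run:
```python
from h import *
st()
```

```text
t 34.23 world [0.4399 0.3854 0.1929] bal [-64.  382.9] Fbal [-3.8 -2.9] 6.3 yaw 0.162 tz [-7.e-04 -7.e-04 -1.e+00] g 0.323
```

Weight stands on the mat (force turned up at the predicted height). Hold half a second, then lift and go back.

Call:
play_rows --increments '[{"offset": [0, 0, -1], "twist": 0, "grip": 0.1}, {"offset": [0, 0, -1], "twist": 0, "grip": 0.1}, {"offset": [0, 0, -1], "twist": 0, "grip": 0.1}, {"offset": [0, 0, -1], "twist": 0, "grip": 0.1}, {"offset": [0, 0, -1], "twist": 0, "grip": 0.1}]'

```text
time: 34.65
tool_pos: [0.4399, 0.3853, 0.1929]
tool_rot: [-0.0, 0.997, 0.081, 0.0]
contact_force: [-0.1, 0.6, 2.3]
gripper_width: 0.322
```

Call:
play_rows --increments '[{"offset": [0, 0, -15], "twist": 0, "grip": 0.1}, {"offset": [0, 0, -45], "twist": 0, "grip": 0.1}, {"offset": [0, 0, -80], "twist": 0, "grip": 0.1}, {"offset": [0, 0, -115], "twist": 0, "grip": 0.1}, {"offset": [3, 20, -134], "twist": 0, "grip": 0.1}]'

```text
time: 35.07
tool_pos: [0.4459, 0.3679, 0.3309]
tool_rot: [-0.002, 0.997, 0.082, 0.002]
contact_force: [1.4, -0.2, -1.1]
gripper_width: 0.321
```

Call:
play_rows --increments '[{"offset": [8, 38, 0], "twist": 0, "grip": 0.1}, {"offset": [16, 76, 0], "twist": 0, "grip": 0.1}, {"offset": [24, 114, 0], "twist": 0, "grip": 0.1}, {"offset": [32, 152, 0], "twist": 0, "grip": 0.1}, {"offset": [40, 190, 0], "twist": 0, "grip": 0.1}]'

```text
time: 35.48
tool_pos: [0.516, 0.1831, 0.3259]
tool_rot: [0.0, 0.997, 0.081, -0.0]
contact_force: [1.1, -0.5, -1.8]
gripper_width: 0.324
```

Run:
```python
from h import *
st();go((.583,.0198,.32))
```

```text
t 35.48 world [0.516  0.1831 0.3259] bal [-21.5 171.1] Fbal [ 1.  -0.7] -1.8 yaw 0.1622 tz [-6.e-04 -2.e-04 -1.e+00] g 0.324
world [0.583  0.0198 0.32  ] -> off mm [ 39.7 172.    5.9]
```

Call:
play_rows --increments '[{"offset": [9, 39, 0], "twist": 0, "grip": 0.1}, {"offset": [18, 78, 0], "twist": 0, "grip": 0.1}, {"offset": [27, 117, 0], "twist": 0, "grip": 0.1}, {"offset": [35, 152, 0], "twist": 0, "grip": 0.1}, {"offset": [40, 170, 0], "twist": 0, "grip": 0.1}]'

```text
time: 35.9
tool_pos: [0.5836, 0.0199, 0.3259]
tool_rot: [0.001, 0.997, 0.079, -0.0]
contact_force: [-0.3, -0.5, -2.4]
gripper_width: 0.326
```

Call:
play_rows --increments '[{"offset": [0, 0, 8], "twist": 0, "grip": 0.1}, {"offset": [0, 0, 18], "twist": 0, "grip": 0.1}, {"offset": [0, 0, 28], "twist": 0, "grip": 0.1}, {"offset": [0, 0, 34], "twist": 0, "grip": 0.1}, {"offset": [0, 0, 34], "twist": 0, "grip": 0.1}]'

```text
time: 36.32
tool_pos: [0.5815, 0.0248, 0.2893]
tool_rot: [-0.001, 0.997, 0.082, -0.003]
contact_force: [0.2, -0.3, -3.5]
gripper_width: 0.325
```

Run:
```python
from h import *
st();go((.583,.0198,.28))
```

```text
t 36.32 world [0.5815 0.0248 0.2893] bal [17.7  4.3] Fbal [ 0.1 -0.3] -3.5 yaw 0.1635 tz [-5.5e-03  6.0e-04 -1.0e+00] g 0.325
world [0.583  0.0198 0.28  ] -> off mm [0.7 5.2 9.2]
```

Call:
play_rows --increments '[{"offset": [0, 3, 4], "twist": 0, "grip": 0.1}, {"offset": [0, 5, 9], "twist": 0, "grip": 0.1}, {"offset": [0, 5, 11], "twist": 0, "grip": 0.1}, {"offset": [0, 5, 12], "twist": 0, "grip": 0.1}, {"offset": [0, 5, 12], "twist": 0, "grip": 0.1}]'

```text
time: 36.73
tool_pos: [0.5837, 0.0186, 0.2805]
tool_rot: [-0.0, 0.997, 0.081, -0.0]
contact_force: [-1.0, 1.0, -2.7]
gripper_width: 0.327
```

Call:
play_rows --increments '[{"offset": [0, 0, 1], "twist": 0, "grip": 0.1}, {"offset": [0, 0, 1], "twist": 0, "grip": 0.1}]'

```text
time: 36.9
tool_pos: [0.5838, 0.0186, 0.2798]
tool_rot: [0.0, 0.997, 0.081, 0.0]
contact_force: [-0.4, 0.7, -2.9]
gripper_width: 0.324
```

Call:
play_rows --increments '[{"offset": [0, 0, 1], "twist": 0, "grip": 0.1}, {"offset": [0, 0, 1], "twist": 0, "grip": 0.1}]'

```text
time: 37.07
tool_pos: [0.5837, 0.0186, 0.2786]
tool_rot: [0.0, 0.997, 0.081, 0.0]
contact_force: [-1.0, -0.3, -2.5]
gripper_width: 0.324
```

Call:
play_rows --increments '[{"offset": [0, 0, 1], "twist": 0, "grip": 0.1}, {"offset": [0, 0, 1], "twist": 0, "grip": 0.1}]'

```text
time: 37.23
tool_pos: [0.5837, 0.0186, 0.2775]
tool_rot: [-0.0, 0.997, 0.081, -0.0]
contact_force: [-0.1, -0.1, -2.9]
gripper_width: 0.324
```

Call:
play_rows --increments '[{"offset": [0, 0, 1], "twist": 0, "grip": 0.1}, {"offset": [0, 0, 2], "twist": 0, "grip": 0.1}, {"offset": [0, 0, 3], "twist": 0, "grip": 0.1}, {"offset": [0, 0, 4], "twist": 0, "grip": 0.1}, {"offset": [0, 0, 4], "twist": 0, "grip": 0.1}]'

```text
time: 37.65
tool_pos: [0.5836, 0.0186, 0.2733]
tool_rot: [-0.0, 0.997, 0.081, -0.0]
contact_force: [-0.3, -0.2, -2.3]
gripper_width: 0.321
```

Call:
play_rows --increments '[{"offset": [0, 0, 1], "twist": 0, "grip": 0.1}, {"offset": [0, 0, 1], "twist": 0, "grip": 0.1}]'

```text
time: 37.82
tool_pos: [0.5837, 0.0186, 0.2724]
tool_rot: [-0.0, 0.997, 0.081, -0.0]
contact_force: [-0.6, 0.3, -2.5]
gripper_width: 0.325
```

Call:
play_rows --increments '[{"offset": [0, 0, 1], "twist": 0, "grip": 0.1}, {"offset": [0, 0, 1], "twist": 0, "grip": 0.1}]'

```text
time: 37.98
tool_pos: [0.5838, 0.0185, 0.2719]
tool_rot: [0.0, 0.997, 0.081, 0.0]
contact_force: [-0.8, 0.6, -0.5]
gripper_width: 0.325
```

Touching (force going to zero at 0.272). Half a millimetre more, release, withdraw.

Call:
play_rows --increments '[{"offset": [0, 0, 0.5], "twist": 0, "grip": 0.1}, {"offset": [0, 0, 0.5], "twist": 0, "grip": 0.38}, {"offset": [0, 0, 0.5], "twist": 0, "grip": 0.45}, {"offset": [0, 0, 0.5], "twist": 0, "grip": 0.6}, {"offset": [0, 0, 0.5], "twist": 0, "grip": 0.6}]'

```text
time: 38.4
tool_pos: [0.5838, 0.0186, 0.2712]
tool_rot: [0.0, 0.997, 0.081, 0.0]
contact_force: [-0.1, 0.1, -0.3]
gripper_width: 0.597
```

Call:
play_rows --increments '[{"offset": [0, 0, -10], "twist": 0, "grip": 0.6}, {"offset": [0, 0, -30], "twist": 0, "grip": 0.6}, {"offset": [0, 0, -60], "twist": 0, "grip": 0.6}, {"offset": [0, 0, -95], "twist": 0, "grip": 0.6}, {"offset": [-30, 0, -120], "twist": 0, "grip": 0.6}]'

```text
time: 38.82
tool_pos: [0.5563, 0.0138, 0.3951]
tool_rot: [0.0, 0.997, 0.081, 0.003]
contact_force: [-0.1, -0.7, 1.9]
gripper_width: 0.598
```

Call:
play_rows --increments '[{"offset": [-40, 0, 0], "twist": 0, "grip": 0.6}, {"offset": [-80, 0, 0], "twist": 0, "grip": 0.6}, {"offset": [-120, 0, 0], "twist": 0, "grip": 0.6}, {"offset": [-150, 0, 0], "twist": 0, "grip": 0.6}, {"offset": [-150, 0, 0], "twist": 0, "grip": 0.6}]'

```text
time: 39.23
tool_pos: [0.4023, -0.0105, 0.3913]
tool_rot: [0.0, 0.997, 0.08, 0.0]
contact_force: [-0.5, 0.1, 0.3]
gripper_width: 0.604
```

Run:
```python
from h import *
st();cen(4)
for c in("top","side"):
    manip.grab_frame(c)
    for q in("weight_200","pan_center"): print(c,q,[(round(d["p"],2),W(c,d["xyz"]).round(3).tolist()) for d in manip.tip_of(q,c)[:5]])
f=manip.grab_frame("side")[150:450,220:420]
cv2.imwrite("pics/f6.png",cv2.resize(f,(400,600),interpolation=cv2.INTER_CUBIC))
```

```text
t 39.23 world [ 0.4023 -0.0105  0.3913] bal [-164.8   -1.7] Fbal [-0.5  0.2] 0.3 yaw 0.1607 tz [ 6.e-04 -8.e-04 -1.e+00] g 0.604
top win [-0.01  0.07] bub [-0.4  -0.17] off [0.89 0.97] area 65.0 of 64; yel 10.0 winarea 913.0
side win [0.12 0.43] bub [ 0.12 -0.29] off [ 0.65 -2.77] area 54.0 of 64; yel 41.75 winarea 913.0
x,y,h [-0.02  1.02  2.87] [-0.28 -0.02  0.28  0.02]
[array([0.3 , 1.04]), array([-0.24,  0.77])]
top weight_200 [(0.68, [0.419, 0.484, 0.003]), (0.66, [0.582, 0.021, 0.08]), (0.61, [0.548, 0.412, -0.001]), (0.58, [0.419, 0.229, 0.005]), (0.57, [0.448, 0.305, 0.004])]
top pan_center [(0.59, [0.584, 0.021, 0.083])]
side weight_200 [(0.82, [0.582, 0.021, 0.082]), (0.68, [0.413, 0.226, 0.005]), (0.61, [0.542, 0.41, -0.001]), (0.58, [0.416, 0.48, 0.002]), (0.56, [0.451, 0.309, 0.007])]
side pan_center [(0.88, [0.587, 0.018, 0.085])]
```

View pics/f6.png

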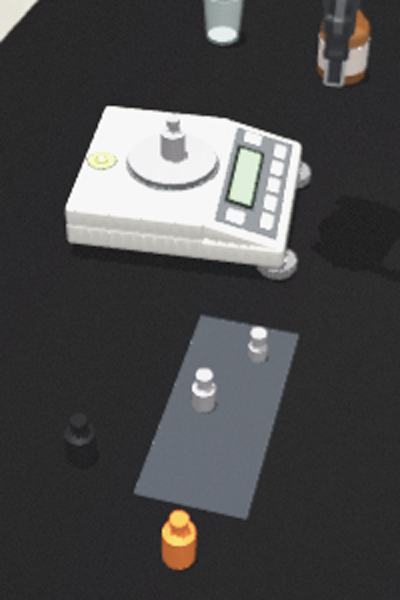

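The weight stands upright mid-pan (173,140), the other weights are undisturbed at (204,390) and (258,345), and the gripper is clear. Handing in.

```bash
python3 -c "
from plant import manip
print(manip.job_done())"
```

```text
the job is handed in; nothing more can be done
None
```

The balance is levelled and the 200 g weight stands on the pan. I handed the job in at about 39 s of the 72 s.

**What I did:**
- I rolled the left wheel down in three strokes and the right wheel down in one, with readings of at most about 17 N in total. I then placed the weight on the pan.
- I was not sure the bubble had been inside the ring at that point, so I raised the left wheel by about 0.7 rad with the weight still on the pan.
- To be sure of the empty-pan condition, I set the weight back on the mat for over half a second. I then lowered it gently onto the pan again and let go.

**Last checks:**
- **Bubble:** its centroid is about 1.0 mm from the ring's centre, estimated jointly from both cameras with the bubble about 2.9 mm above the ring. That is inside the 2 mm limit.
- **Weight:** upright, and detected at (0.582, 0.021), 0.080–0.082 m up, with the pan centre at (0.584–0.587, 0.018–0.021). That is about 2–6 mm off centre.
- **Surroundings:** the other two weights are still in place on the mat and the gripper is clear. The bottle and beaker were last measured after the first placing, unmoved.

**What disagreed:** my rendered-model fit of the bubble gave larger offsets than the centroid. At the first levelling it gave about 2.4 mm against the centroid's 1 mm, and about 1.6 mm after the final correction. I trusted the centroid because the fit jumped nearly 4 mm when the wheel stroke should have moved the bubble only about 1.6 mm. The networks never reported the bubble, so there was no independent check of its position.

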